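# Put the screw dishes away in the drawer unit

### The job

The repair is finished: put the empty screw dishes away. Pull the drawer of the red unit all the way out to its stop, nest all the large dishes into one upright stack in its wider compartment and all the small dishes into one upright stack in its narrower compartment, then push the drawer fully shut with the stacks standing in it. Leave the solder spool and the flux jar where they are.

Things in the scene. Friction and masses are not known exactly. Their poses are not given: they have to be found in the camera images.
- drawer (a joint): how far the drawer is pulled out of the red unit, in m: 0 = fully shut, 0.165 = out at its stop. It slides level, along the unit's x axis, towards the unit's -x (roughly towards the robot); it stays where it is left, about 2 N moves it. It may stand a little ajar at the start
- unit: low red desktop drawer unit, 240 mm deep (x), 300 mm wide (y), 110 mm high, fixed to the bench, one grey drawer. Origin: centre of its underside; the drawer's front faces the unit's -x
- handle (a point): middle of the drawer's handle: a level steel bar 11 mm thick and 120 mm long along the unit's y, 45 mm in front of the drawer's front panel, 82 mm above the bench, held by a 45 mm post 55 mm to either side of its middle. Moves with the drawer; axes as the unit's. The front panel is 14 mm thick and rises to 104 mm above the bench
- wide_bay (a point): centre of the floor of the drawer's wider compartment (+y side): 201 (x) by 150 mm (y) inside, its floor 12 mm above the bench; walls and divider 4 mm thick, rising 36 mm above the floor, only the front panel (102 mm in front of this point) 92 mm. At the stop the compartment's front 165 mm is clear of the unit. Moves with the drawer; axes as the unit's
- narrow_bay (a point): the same for the drawer's narrower compartment (-y side): 201 mm (x) by 114 mm (y) inside
- spool: solder wire spool standing on the mat, 56 mm across and 46 mm high; origin at the centre of its underside; not part of the job
- fluxjar: closed jar, 50 mm across and 70 mm high, standing on the mat; origin at the centre of its underside; not part of the job
- large1: large aluminium dish, open on top: weighted steel foot 57 mm across, 14 mm high, then a shoulder and an upright round wall 68 mm across outside, 62 mm inside, up to the rim at 34 mm; about 150 g. Origin: centre of its underside, z up. Nested, its foot sits in a like dish and its shoulder on that rim, 20 mm above the lower dish. Starts on the mat; 2 or 3 of the 3 large ones are present
- large2: large aluminium dish, open on top: weighted steel foot 57 mm across, 14 mm high, then a shoulder and an upright round wall 68 mm across outside, 62 mm inside, up to the rim at 34 mm; about 150 g. Origin: centre of its underside, z up. Nested, its foot sits in a like dish and its shoulder on that rim, 20 mm above the lower dish. Starts on the mat; 2 or 3 of the 3 large ones are present
- large3: large aluminium dish, open on top: weighted steel foot 57 mm across, 14 mm high, then a shoulder and an upright round wall 68 mm across outside, 62 mm inside, up to the rim at 34 mm; about 150 g. Origin: centre of its underside, z up. Nested, its foot sits in a like dish and its shoulder on that rim, 20 mm above the lower dish. Starts on the mat; 2 or 3 of the 3 large ones are present
- small1: small aluminium dish, open on top: weighted steel foot 43 mm across, 13 mm high, then a shoulder and an upright round wall 54 mm across outside, 48 mm inside, up to the rim at 32 mm; about 100 g. Origin: centre of its underside, z up. Nested, its foot sits in a like dish and its shoulder on that rim, 19 mm above the lower dish. Starts on the mat; 2 or 3 of the 3 small ones are present
- small2: small aluminium dish, open on top: weighted steel foot 43 mm across, 13 mm high, then a shoulder and an upright round wall 54 mm across outside, 48 mm inside, up to the rim at 32 mm; about 100 g. Origin: centre of its underside, z up. Nested, its foot sits in a like dish and its shoulder on that rim, 19 mm above the lower dish. Starts on the mat; 2 or 3 of the 3 small ones are present
- small3: small aluminium dish, open on top: weighted steel foot 43 mm across, 13 mm high, then a shoulder and an upright round wall 54 mm across outside, 48 mm inside, up to the rim at 32 mm; about 100 g. Origin: centre of its underside, z up. Nested, its foot sits in a like dish and its shoulder on that rim, 19 mm above the lower dish. Starts on the mat; 2 or 3 of the 3 small ones are present
Things that resemble listed ones, but are neither listed nor needed, are in the scene too. What is shaped like the small3 but purple is not meant.

How it is judged:
On the way, in this order (a step that is already met when the one before it is completed fails the run):
1. the drawer is out at its stop (value of joint drawer above 0.159 m), for 0.2 s.
2. all dishes are nested, large ones in the wider and small ones in the narrower compartment (x of large1 in the frame of wide_bay between -0.1 and 0.1 m and y of large1 in the frame of wide_bay between -0.075 and 0.075 m and z of large1 in the frame of wide_bay between -0.003 and 0.044 m and angle between each of large1, large2, large3, small1, small2, small3's own z axis and vertical below 0.1 rad and linear speed of each of large1, large2, large3, small1, small2, small3 below 0.03 m/s and x of large2 in the frame of wide_bay between -0.1 and 0.1 m and y of large2 in the frame of wide_bay between -0.075 and 0.075 m and z of large2 in the frame of wide_bay between -0.003 and 0.044 m and x of large3 in the frame of wide_bay between -0.1 and 0.1 m and y of large3 in the frame of wide_bay between -0.075 and 0.075 m and z of large3 in the frame of wide_bay between -0.003 and 0.044 m and horizontal distance between each of large2, large3 and large1 below 0.007 m and (z of large2 in the frame of large1 between 0.0165 and 0.0235 m or z of large2 in the frame of large1 between -0.0235 and -0.0165 m or z of large2 in the frame of large1 between 0.0365 and 0.0435 m or z of large2 in the frame of large1 between -0.0435 and -0.0365 m) and (z of large3 in the frame of large1 between 0.0165 and 0.0235 m or z of large3 in the frame of large1 between -0.0235 and -0.0165 m or z of large3 in the frame of large1 between 0.0365 and 0.0435 m or z of large3 in the frame of large1 between -0.0435 and -0.0365 m) and horizontal distance between large3 and large2 below 0.007 m and (z of large3 in the frame of large2 between 0.0165 and 0.0235 m or z of large3 in the frame of large2 between -0.0235 and -0.0165 m or z of large3 in the frame of large2 between 0.0365 and 0.0435 m or z of large3 in the frame of large2 between -0.0435 and -0.0365 m) and x of small1 in the frame of narrow_bay between -0.1 and 0.1 m and y of small1 in the frame of narrow_bay between -0.06 and 0.06 m and z of small1 in the frame of narrow_bay between -0.003 and 0.042 m and x of small2 in the frame of narrow_bay between -0.1 and 0.1 m and y of small2 in the frame of narrow_bay between -0.06 and 0.06 m and z of small2 in the frame of narrow_bay between -0.003 and 0.042 m and x of small3 in the frame of narrow_bay between -0.1 and 0.1 m and y of small3 in the frame of narrow_bay between -0.06 and 0.06 m and z of small3 in the frame of narrow_bay between -0.003 and 0.042 m and horizontal distance between each of small2, small3 and small1 below 0.007 m and (z of small2 in the frame of small1 between 0.0155 and 0.0225 m or z of small2 in the frame of small1 between -0.0225 and -0.0155 m or z of small2 in the frame of small1 between 0.0345 and 0.0415 m or z of small2 in the frame of small1 between -0.0415 and -0.0345 m) and (z of small3 in the frame of small1 between 0.0155 and 0.0225 m or z of small3 in the frame of small1 between -0.0225 and -0.0155 m or z of small3 in the frame of small1 between 0.0345 and 0.0415 m or z of small3 in the frame of small1 between -0.0415 and -0.0345 m) and horizontal distance between small3 and small2 below 0.007 m and (z of small3 in the frame of small2 between 0.0155 and 0.0225 m or z of small3 in the frame of small2 between -0.0225 and -0.0155 m or z of small3 in the frame of small2 between 0.0345 and 0.0415 m or z of small3 in the frame of small2 between -0.0415 and -0.0345 m)), for 0.2 s.
At the end, for the whole second after the job is handed in: The drawer is shut to within 6 mm. In its wider compartment every large dish and in its narrower one every small dish stands upright (within 0.1 rad) and at rest in one stack per size, fully nested one in another (heights within 3.5 mm of the nested spacing, centres within 7 mm of one another) (all of step 2 and value of joint drawer between -0.01 and 0.006 m); the robot touches nothing.
It fails at once if the solder spool is pushed more than 60 mm away or tipped over (distance of spool from where it was at the start of the episode above 0.06 m or angle between spool's own z axis and vertical above 0.6 rad).
It fails at once if the flux jar is pushed more than 60 mm away or tipped over (distance of fluxjar from where it was at the start of the episode above 0.06 m or angle between fluxjar's own z axis and vertical above 0.6 rad).
Of large1, large2, large3 only 2 to 3 are there at a start; the rules pass over those that are not, and their reading is None.
Of small1, small2, small3 only 2 to 3 are there at a start; the rules pass over those that are not, and their reading is None.
At some moment in a run one of large1, large2, large3, small1, small2, small3 may be knocked a few centimetres aside while the robot is not near it.
Once in a run the grip may slacken for a moment while it holds something.
It also fails if it takes over 210 s, if anything falls off the work surface, if the arm or the gripper's body presses on something with over 40 N, if the wrist force passes 120 N, or if a joint passes its speed limit or range.

### The arm

A 6-joint arm with a two-finger parallel gripper is mounted at the origin on the work surface. World frame = base frame: x ahead of the robot, y to its left, z up, the work surface at z = 0. Lengths are in m, angles in rad, forces in N, time in s.
With the tool pointing down it reaches from about 0.3 to 0.825 m from the base axis. Payload 5.4 kg.
Tool frame: the origin (TCP) lies between the finger pads; the fingertips stand 25 mm ahead of it and the grasp point (between the pads) lies 6 mm ahead of it; z points along the fingers, x is the direction in which the jaws open and shut, and the axes are right-handed (so a half turn about z gives the same grasp; the last joint's range is limited). The gripper opens to 92 mm and grips with 3 to 60 N. Pads are 20 mm wide; open, the fingers measure 128 mm over their backs; the gripper's body (75 mm by 189 mm) begins 69 mm behind the grasp point.
Start: joints at [1.044, 0.158, 1.597, -0, 1.386, -0.21], TCP at [0.179, 0.546, 0.24] pointing down, gripper open.
Joint ranges: [-2.91, 2.91], [-0.94, 2.29], [0.18, 2.7], [-1.29, 4.43], [0.17, 2.64], [-3, 3]. Speed limits (rad/s): [2.57, 2.57, 3.14, 3.14, 3.14, 3.14].

### API

Orientations are given as a unit quaternion [w, x, y, z].
In Python, from bench import manip gives the robot as it stands.
- The arm moves only by the tool move_arm, never from a script. Its arguments are lists of equal length, an entry for each row: "translation": the shift along the tool's x, y, z scaled (see below), a list of three; "yaw": the turn about the tool's z scaled (see below); "hand": the closure, from -1 (fully open) to 1 (shut). In form: {"translation": [[dx, dy, dz], ...], "yaw": [yaw, ...], "hand": [hand, ...]}. A call has 1 to 8 rows; each row is the pose to reach, as a shift and turn from the pose measured when the call began, along the tool's axes at that moment; what a row does not reach only later rows make up. The controller multiplies each number of a shift by 30 cm and each number of a turn by 0.5 rad. A row lasts 1/8 s, in which the tool goes at most 62.5 mm and 10.7 degrees, less where a joint would pass 70% of its speed; a pose out of reach is approached as far as the arm can. A call with a number of a shift or a turn outside -1 to 1 is refused whole. A call with a gripper value outside its range is refused whole. The fingers move at their own pace and stop on an object; "newtons" is the grip in N (left out, the last holds). Time passes only in rows, so rows that repeat a pose let the fingers close. It gives the time, the measured TCP pose, the force and the opening at its end, in the units of the state.
- manip.state(): the state, without advancing time (a new reading comes with each control period).
- manip.camera(name): name is "scene" or "top" or "wrist"; returns a dict with "image" (400x640x3 uint8, red, green, blue), "camera_matrix" (3x3 intrinsics, pixels), "R" (3x3) and "t" (3): a world point X has camera coordinates R X + t. Camera axes: x right, y down, z forward; pixel columns grow to the right and rows downward; lengths in m; the calibration is good to about 2 mm. The wrist camera is an equidistant fisheye: a pixel r from the principal point sees the ray r / f radians off the axis. A picture is of the moment at which its call begins. There is no depth.
- manip.close_job(): hands the job in, once; it reports no verdict.
The state is a dict: "time": time; "joint_positions": joint angles; "joint_velocities": joint speeds; "tau": joint torques, N m; "tool_pos": TCP position; "tool_rot": TCP orientation; "force": force on the tool from outside, world axes, zero at the start; "moment": the same for the moment, N m; "grip_width": finger opening in m.
Only numpy, scipy, OpenCV 4.12 (cv2) and the standard library are available. Lean on these libraries where they do the work, as an engineer would, in place of code of your own. Each camera call takes 0.05 s, during which the arm holds its last target.

## Working session

There is one attempt and no reset: what is moved stays moved. The work goes in short steps, Python scripts to look and compute and a tool call to move; the robot and the scene stay as the last step left them, time stands still between calls to the robot, and variables do not carry over. Pictures are saved under pics/ and viewed, and the job is handed in when it is done.

Besides the shell and the picture viewer there is one more tool, called after "Request:" in YAML: its name, and indented under it one key for each argument. move_arm: Moves the arm, as the interface text tells. Shifts and turns lie within -1 to 1; 1 stands for 30 cm of shift or 0.5 rad of turn. Its arguments: {"type":"object","properties":{"translation":{"type":"array","items":{"type":"array","items":{"type":"number"}}},"yaw":{"type":"array","items":{"type":"number"}},"hand":{"type":"array","items":{"type":"number"}},"newtons":{"type":"number"}},"required":["translation","yaw","hand"]}

```bash
mkdir -p pics; ls; cat > h.py <<'E'
import numpy as np, cv2
from bench import manip
def snap(n,f):
    c=manip.camera(n); cv2.imwrite('pics/'+f,cv2.cvtColor(c['image'],cv2.COLOR_RGB2BGR)); return c
def ray(c,u,v):
    K=np.array(c['camera_matrix']);R=np.array(c['R']);t=np.array(c['t'])
    d=R.T@np.linalg.inv(K)@np.array([u,v,1.]); return -R.T@t,d
def onz(c,u,v,z):
    o,d=ray(c,u,v); return o+d*(z-o[2])/d[2]
def proj(c,X):
    p=np.array(c['R'])@np.array(X)+np.array(c['t']); p=np.array(c['camera_matrix'])@p; return p[:2]/p[2]
E
python3 - <<'E'
from h import *
s=manip.state(); print(s)
for n in ['scene','top','wrist']:
    c=snap(n,n+'0.png'); print(n,np.array(c['camera_matrix']).round(1).tolist(),np.array(c['R']).round(3).tolist(),np.array(c['t']).round(3).tolist())
E
```

```text
pics
{'time': 0.0, 'joint_positions': array([ 1.04389698e+00,  1.59026249e-01,  1.59823335e+00,  6.64524496e-06,
        1.38618937e+00, -2.10103750e-01]), 'joint_velocities': array([ 2.22233994e-05,  2.01742772e-03, -1.70435095e-03, -1.58580352e-04,
       -8.49525368e-04, -4.23839764e-04]), 'tau': array([ 4.18255195e-04, -3.85581100e+01, -3.22106123e+01,  7.01582269e-02,
        3.77893774e-02, -1.81315149e-04]), 'tool_pos': array([0.17884815, 0.54586837, 0.23863113]), 'tool_rot': array([ 3.72848115e-04,  8.09791100e-01,  5.86717575e-01, -8.49983106e-04]), 'force': array([ 0.24128964, -0.6532051 , -0.47194976]), 'moment': array([-0.00441539, -0.02434911, -0.04040491]), 'grip_width': 0.09157000101430002}
scene [[460.8, 0.0, 320.5], [0.0, 460.8, 189.6], [0.0, 0.0, 1.0]] [[-0.23, 0.973, -0.009], [0.694, 0.158, -0.703], [-0.682, -0.168, -0.711]] [0.137, -0.329, 1.59]
top [[435.8, 0.0, 318.2], [0.0, 435.8, 196.9], [0.0, 0.0, 1.0]] [[-0.007, -1.0, -0.006], [-0.987, 0.008, -0.16], [0.16, 0.005, -0.987]] [-0.025, 0.574, 1.001]
wrist [[309.7, 0.0, 312.8], [0.0, 309.7, 199.7], [0.0, 0.0, 1.0]] [[0.313, 0.95, -0.001], [0.918, -0.302, 0.258], [0.245, -0.082, -0.966]] [-0.575, -0.028, 0.389]
```

View pics/top0.png

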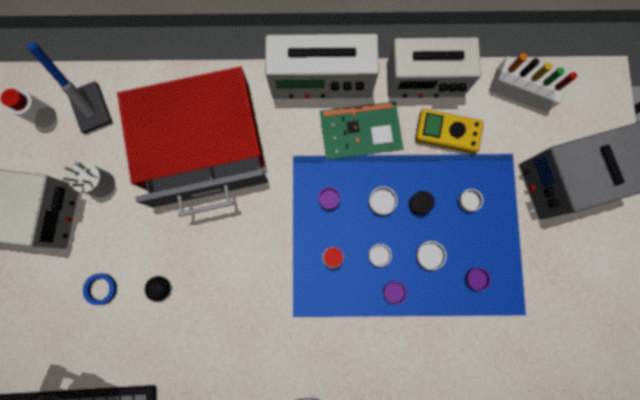

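View pics/scene0.png

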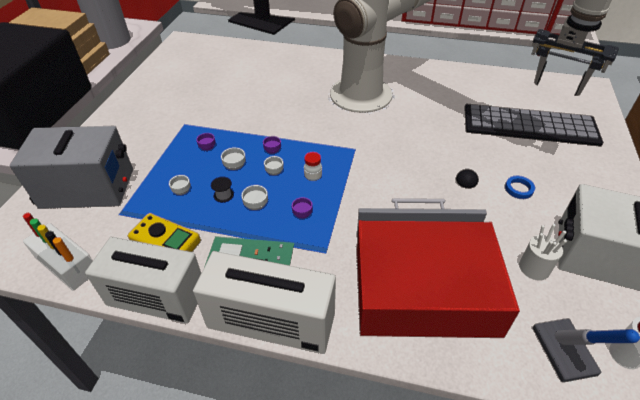

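View pics/wrist0.png

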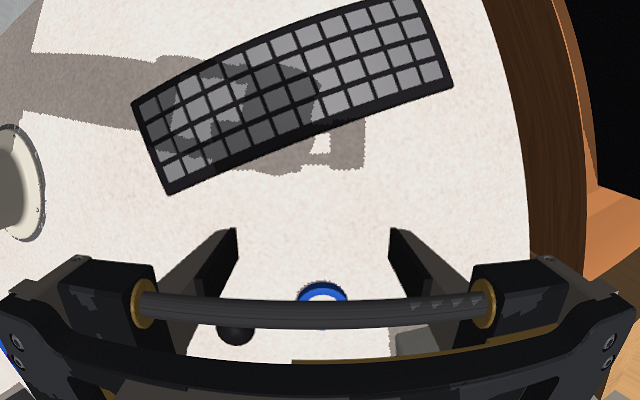

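The top view shows two large dishes at about (383,201) and (432,255), and two small grey ones at (471,200) and (380,255). There are three purple decoys. The spool is at (422,204) and the flux jar at (333,258). The drawer is slightly ajar, with its handle around (207,200).

```bash
cat >> h.py <<'E'
def dishes(c,roi=(293,155,525,318)):
    im=c['image'].astype(int); hsv=cv2.cvtColor(c['image'],cv2.COLOR_RGB2HSV)
    m=((hsv[...,1]<70)&(hsv[...,2]>100)).astype(np.uint8)
    k=np.zeros_like(m); k[roi[1]:roi[3],roi[0]:roi[2]]=1; m*=k
    out=[]
    for q in cv2.findContours(m,cv2.RETR_EXTERNAL,cv2.CHAIN_APPROX_NONE)[0]:
        if cv2.contourArea(q)<150: continue
        (u,v),r=cv2.minEnclosingCircle(q); x,y,w,h=cv2.boundingRect(q)
        e=cv2.fitEllipse(cv2.convexHull(q))
        o=c_center=None
        out.append((e[0],e[1],(u,v),r,cv2.contourArea(q)))
    return out
E
python3 - <<'E'
from h import *
c=manip.camera('top')
for d in dishes(c):
    (u,v),ax,mc,r,a=d
    z=0.033
    p=onz(c,u,v,z); pr=onz(c,u+max(ax)/2,v,z)
    print(np.round((u,v),1),np.round(ax,1),p.round(4),'diam',round(np.linalg.norm(p-pr)*2,4))
im=c['image']; 
cv2.imwrite('pics/drz.png',cv2.cvtColor(cv2.resize(im[55:225,100:300],None,fx=4,fy=3.5,interpolation=cv2.INTER_CUBIC)[:595],cv2.COLOR_RGB2BGR))
hsv=cv2.cvtColor(im,cv2.COLOR_RGB2HSV)
m=(((hsv[...,0]<6)|(hsv[...,0]>174))&(hsv[...,1]>150)&(hsv[...,2]>80)).astype(np.uint8)
q=max(cv2.findContours(m,0,2)[0],key=cv2.contourArea)
ap=cv2.approxPolyDP(q,4,True)[:,0]; print(ap.tolist())
for u,v in ap: print(u,v,onz(c,u,v,0.11).round(4))
E
```

```text
[372.5 317.7] [  3.4 376.4] [ 0.2902 -0.1535  0.033 ] diam 0.8731
[379.6 255. ] [22.4 22.8] [ 0.4346 -0.174   0.033 ] diam 0.0542
[430.9 255.2] [28.6 29.1] [ 0.4333 -0.296   0.033 ] diam 0.0692
[471.3 199.6] [21.8 23. ] [ 0.5662 -0.4002  0.033 ] diam 0.0557
[382.5 200.5] [27.9 28.1] [ 0.5657 -0.1852  0.033 ] diam 0.0682
[511.8 149.9] [4.6 7.4] [ 0.6897 -0.508   0.033 ] diam 0.0181
[[240, 68], [118, 93], [132, 182], [260, 154]]
240 68 [0.8745 0.1539 0.11  ]
118 93 [0.8148 0.4399 0.11  ]
132 182 [0.6011 0.3937 0.11  ]
260 154 [0.6641 0.1034 0.11  ]
```

View pics/drz.png

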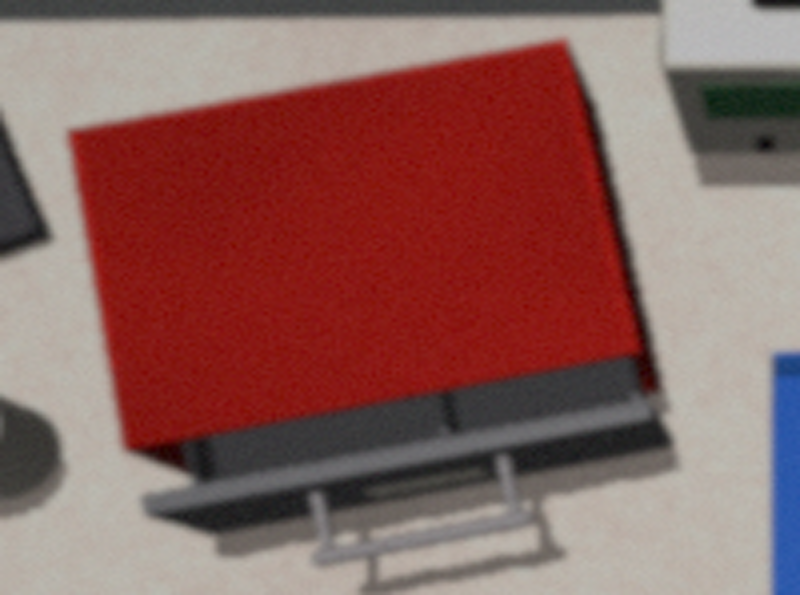

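```bash
cat >> h.py <<'E'
def plan(pts,s=None):
    """pts: list of (x,y,z,yawdeg of tool x); prints scaled rows from present pose"""
    s=s or manip.state(); p=np.array(s['tool_pos']); w,x,y,z=s['tool_rot']
    from scipy.spatial.transform import Rotation as Q
    R=Q.from_quat([x,y,z,w]).as_matrix(); y0=np.degrees(np.arctan2(R[1,0],R[0,0]))
    print('t',round(s['time'],2),'now',p.round(4),'yaw',round(y0,2),'F',np.round(s['force'],1),'w',round(s['grip_width'],4),'j6',round(s['joint_positions'][5],2),'tilt',round(R[2,2],4))
    for a in pts:
        d=R.T@(np.array(a[:3])-p)/0.3
        dy=-(a[3]-y0); dy=(dy+90)%180-90
        print(a,'->',d.round(3).tolist(),'yaw',round(np.radians(dy)/0.5,3))
E
python3 - <<'E'
from h import *
for n in ['scene','wrist']:
    c=manip.camera(n); print(n,(-np.array(c['R']).T@np.array(c['t'])).round(3))
c=manip.camera('top')
a=onz(c,180,214.1,.082+.0055);b=onz(c,232.5,203.3,.082+.0055); print(a,b,(a+b)/2,np.linalg.norm(a-b),np.degrees(np.arctan2(-(b-a)[0],(b-a)[1]))) 
a=onz(c,137,199,.104);b=onz(c,263,170,.104);print(a,b,np.linalg.norm(a-b))
m=np.array([0.53,0.25])
print(onz(c,206.2,208.7,.0875))
# mark predictions in scene
im=c['image'].copy()
E
```

```text
scene [1.345 0.186 0.901]
wrist [0.11  0.569 0.383]
[0.52955868 0.28847629 0.0875    ] [0.55368357 0.16833814 0.0875    ] [0.54162113 0.22840721 0.0875    ] 0.12253646158435057 -168.64547596045395
[0.5628282  0.38256965 0.104     ] [0.62788581 0.09681749 0.104     ] 0.2930644805593086
[0.54160253 0.22861957 0.0875    ]
```

```bash
python3 - <<'E'
from h import *
plan([(.5416,.2286,.24,45),(.5416,.2286,.18,45)])
E
```

```text
t 0.35 now [0.1791 0.5462 0.2394] yaw 71.85 F [ 0.5 -0.5  0.2] w 0.0919 j6 -0.21 tilt -1.0
(0.5416, 0.2286, 0.24, 45) -> [-0.63, 1.478, -0.002] yaw 0.937
(0.5416, 0.2286, 0.18, 45) -> [-0.63, 1.478, 0.198] yaw 0.937
```

Request:
move_arm:
  translation:
    - [-0.08, 0.2, 0]
    - [-0.16, 0.4, 0]
    - [-0.24, 0.55, 0]
    - [-0.3, 0.7, 0]
    - [-0.3, 0.7, 0]
  yaw: [0.2, 0.4, 0.6, 0.9, 0.937]
  hand: [0.1, 0.1, 0.1, 0.1, 0.1]
  newtons: 30

```text
time: 0.98
tool_pos: [0.3527, 0.3935, 0.2395]
tool_rot: [0.0, 0.925, 0.38, 0.0]
force: [-0.1, 1.0, -1.1]
grip_width: 0.044
```

```bash
python3 - <<'E'
from h import *
plan([(.5416,.2286,.20,12.2),(.5416,.2286,.15,12.2)])
E
```

```text
t 0.97 now [0.3527 0.3935 0.2395] yaw 44.68 F [-0.1  1.  -1.1] w 0.044 j6 -0.17 tilt -1.0
(0.5416, 0.2286, 0.2, 12.2) -> [0.061, 0.833, 0.132] yaw 1.134
(0.5416, 0.2286, 0.15, 12.2) -> [0.061, 0.833, 0.299] yaw 1.134
```

Request:
move_arm:
  translation:
    - [0.02, 0.2, 0]
    - [0.04, 0.4, 0.03]
    - [0.05, 0.6, 0.06]
    - [0.06, 0.75, 0.1]
    - [0.061, 0.833, 0.132]
    - [0.061, 0.833, 0.132]
  yaw: [0.2, 0.4, 0.6, 0.8, 1, 1]
  hand: [0.1, 0.1, 0.1, 0.1, 0.1, 0.1]

```text
time: 1.72
tool_pos: [0.5414, 0.2283, 0.1989]
tool_rot: [0.0, 0.99, 0.139, -0.001]
force: [0.0, -0.2, -0.1]
grip_width: 0.0416
```

```bash
python3 - <<'E'
from h import *
plan([(.5416,.2286,.15,12.2),(.5416,.2286,.088,12.2)])
snap('wrist','w1.png')
E
```

```text
t 1.73 now [0.5414 0.2283 0.1989] yaw 16.02 F [ 0.  -0.2 -0.1] w 0.0416 j6 -0.09 tilt -1.0
(0.5416, 0.2286, 0.15, 12.2) -> [0.001, -0.001, 0.163] yaw 0.133
(0.5416, 0.2286, 0.088, 12.2) -> [0.002, -0.001, 0.37] yaw 0.133
```

View pics/w1.png

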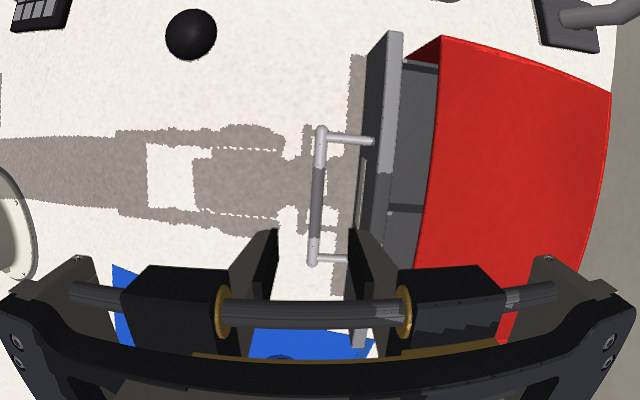

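Request:
move_arm:
  translation:
    - [0.001, 0, 0.08]
    - [0.001, 0, 0.16]
    - [0.002, -0.001, 0.25]
    - [0.002, -0.001, 0.33]
    - [0.002, -0.001, 0.37]
    - [0.002, -0.001, 0.37]
    - [0.002, -0.001, 0.37]
    - [0.002, -0.001, 0.37]
  yaw: [0.133, 0.133, 0.133, 0.133, 0.133, 0.133, 0.133, 0.133]
  hand: [0.1, 0.1, 0.1, 0.1, 0.1, 1, 1, 1]

```text
time: 2.78
tool_pos: [0.5422, 0.23, 0.0899]
tool_rot: [-0.0, 0.994, 0.107, 0.001]
force: [4.6, 1.7, -0.4]
grip_width: 0.0137
```

```bash
python3 - <<'E'
from h import *
s=manip.state();p=s['tool_pos'];a=np.radians(12.2)
plan([(p[0]-d*np.cos(a),p[1]-d*np.sin(a),.088,12.2) for d in (.05,.1,.15,.18)])
E
```

```text
t 2.77 now [0.5422 0.23   0.0899] yaw 12.33 F [ 4.6  1.7 -0.4] w 0.0137 j6 -0.02 tilt -1.0
(np.float64(0.49333082662779215), np.float64(0.21945753045276525), 0.088, 12.2) -> [-0.167, -0.0, 0.006] yaw 0.005
(np.float64(0.4444600319134873), np.float64(0.20889129062999584), 0.088, 12.2) -> [-0.333, -0.001, 0.006] yaw 0.005
(np.float64(0.39558923719918254), np.float64(0.1983250508072264), 0.088, 12.2) -> [-0.5, -0.001, 0.006] yaw 0.005
(np.float64(0.3662667603705997), np.float64(0.19198530691356475), 0.088, 12.2) -> [-0.6, -0.001, 0.006] yaw 0.005
```

Request:
move_arm:
  translation:
    - [-0.05, 0, 0]
    - [-0.1, 0, 0]
    - [-0.15, 0, 0]
    - [-0.2, 0, 0]
    - [-0.25, 0, 0]
    - [-0.3, 0, 0]
    - [-0.33, 0, 0]
    - [-0.36, 0, 0]
  yaw: [0, 0, 0, 0, 0, 0, 0, 0]
  hand: [1, 1, 1, 1, 1, 1, 1, 1]

```text
time: 3.78
tool_pos: [0.437, 0.2072, 0.0903]
tool_rot: [-0.0, 0.994, 0.107, 0.002]
force: [0.8, 1.7, 0.8]
grip_width: 0.0099
```

Request:
move_arm:
  translation:
    - [-0.02, 0, 0]
    - [-0.04, 0, 0]
    - [-0.05, 0, 0]
    - [-0.06, 0, 0]
  yaw: [0, 0, 0, 0]
  hand: [1, 1, 1, 1]

```text
time: 4.28
tool_pos: [0.4194, 0.2034, 0.0903]
tool_rot: [-0.001, 0.994, 0.107, 0.002]
force: [0.8, 1.8, -1.3]
grip_width: 0.0101
```

Request:
move_arm:
  translation:
    - [-0.02, 0, 0]
    - [-0.04, 0, 0]
    - [-0.06, 0, 0]
    - [-0.08, 0, 0]
  yaw: [0, 0, 0, 0]
  hand: [1, 1, 1, 1]

```text
time: 4.78
tool_pos: [0.4101, 0.2005, 0.093]
tool_rot: [-0.003, 0.994, 0.106, 0.021]
force: [60.0, 14.5, -50.4]
grip_width: 0.0102
```

```bash
python3 - <<'E'
from h import *
plan([])
snap('top','t2.png')
E
```

```text
t 4.78 now [0.4101 0.2005 0.093 ] yaw 12.18 F [ 60.   14.5 -50.4] w 0.0102 j6 -0.03 tilt -0.9991
```

View pics/t2.png

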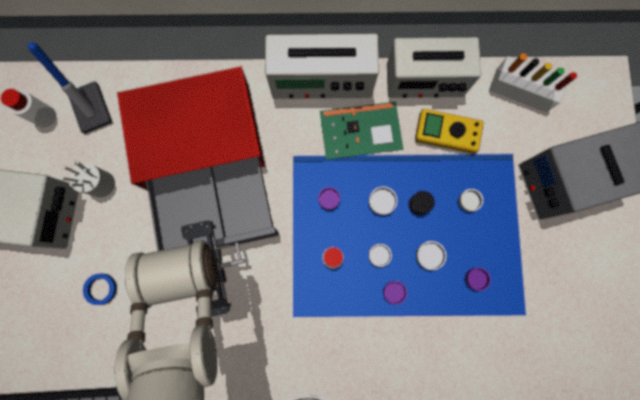

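Request:
move_arm:
  translation:
    - [0.003, 0, 0]
    - [0.003, 0, 0]
    - [0.003, 0, 0]
  yaw: [0, 0, 0]
  hand: [1, 1, 1]

```text
time: 5.2
tool_pos: [0.4106, 0.2004, 0.0933]
tool_rot: [-0.002, 0.994, 0.106, 0.021]
force: [3.8, 3.1, -5.6]
grip_width: 0.01
```

Request:
move_arm:
  translation:
    - [0, 0, 0]
    - [0, 0, 0]
    - [0, 0, 0]
    - [0, 0, -0.1]
    - [0, 0, -0.25]
    - [0, 0, -0.4]
    - [0, 0, -0.5]
    - [0, 0, -0.5]
  yaw: [0, 0, 0, 0, 0, 0, 0, 0]
  hand: [0.1, 0.1, 0.1, 0.1, 0.1, 0.1, -0.5, -1]

```text
time: 6.2
tool_pos: [0.4059, 0.1993, 0.2458]
tool_rot: [-0.002, 0.994, 0.106, 0.024]
force: [0.6, 0.5, -0.0]
grip_width: 0.0594
```

```bash
python3 - <<'E'
from h import *
plan([(.4346,-.174,.25,0),(.4346,-.174,.25,90)])
snap('wrist','w3.png')
E
```

```text
t 6.2 now [0.4059 0.1993 0.2458] yaw 12.2 F [ 0.6  0.5 -0. ] w 0.0594 j6 -0.03 tilt -0.9988
(0.4346, -0.174, 0.25, 0) -> [-0.169, 1.236, -0.022] yaw 0.426
(0.4346, -0.174, 0.25, 90) -> [-0.169, 1.236, -0.022] yaw -2.716
```

View pics/w3.png

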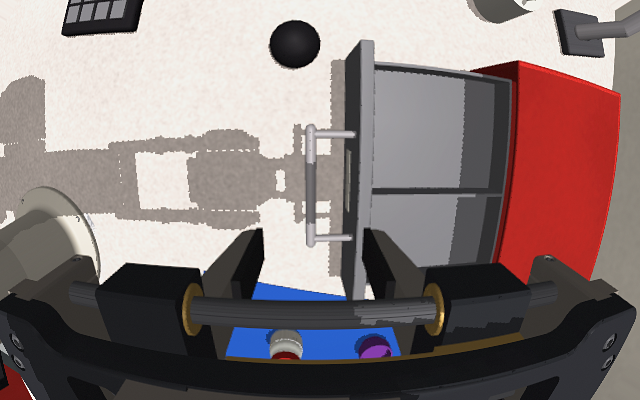

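The pull left the tool tilted about 2.8°, because the stop was hit hard. Yaw commands can't undo that, so I'll press the fingertips gently against the fixed unit's roof edge to tilt it back.

```bash
python3 - <<'E'
from h import *
plan([(.574,.236,.20,12.2),(.574,.236,.118,12.2)])
E
```

```text
t 6.25 now [0.4048 0.199  0.2437] yaw 12.2 F [ 0.8 -0.2 -0.9] w 0.0631 j6 -0.03 tilt -0.999
(0.574, 0.236, 0.2, 12.2) -> [0.57, -0.001, 0.171] yaw 0.0
(0.574, 0.236, 0.118, 12.2) -> [0.558, -0.001, 0.444] yaw 0.0
```

Request:
move_arm:
  translation:
    - [0.15, 0, 0]
    - [0.3, 0, 0.05]
    - [0.45, 0, 0.1]
    - [0.56, 0, 0.2]
    - [0.56, 0, 0.3]
    - [0.558, 0, 0.4]
    - [0.558, 0, 0.444]
    - [0.558, 0, 0.444]
  yaw: [0, 0, 0, 0, 0, 0, 0, 0]
  hand: [1, 1, 1, 1, 1, 1, 1, 1]

```text
time: 7.25
tool_pos: [0.5727, 0.2353, 0.1161]
tool_rot: [-0.002, 0.994, 0.106, 0.02]
force: [0.3, -0.4, -0.0]
grip_width: 0.0006
```

Request:
move_arm:
  translation:
    - [0.05, 0, 0]
    - [0.08, 0, 0]
    - [0.11, 0, 0]
    - [0.13, 0, 0]
  yaw: [0, 0, 0, 0]
  hand: [1, 1, 1, 1]

```text
time: 7.75
tool_pos: [0.6115, 0.2437, 0.1182]
tool_rot: [-0.002, 0.994, 0.106, 0.021]
force: [0.1, -0.5, -0.1]
grip_width: 0.0003
```

```bash
python3 - <<'E'
from h import *
plan([])
snap('wrist','w4.png')
E
```

```text
t 7.75 now [0.6115 0.2437 0.1182] yaw 12.2 F [ 0.1 -0.5 -0.1] w 0.0003 j6 -0.02 tilt -0.9991
```

View pics/w4.png

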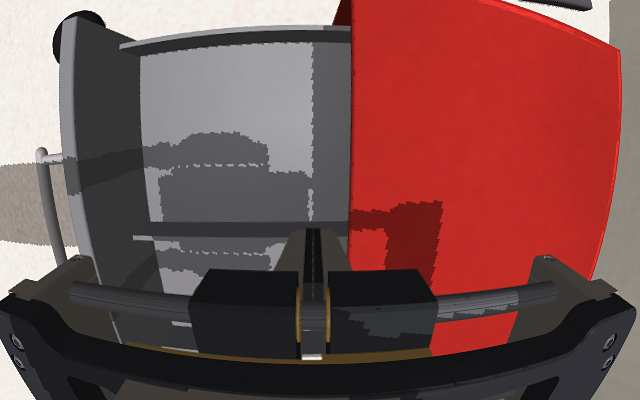

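Request:
move_arm:
  translation:
    - [0.01, 0, 0]
    - [0.02, 0, 0]
    - [0.03, 0, 0]
    - [0.04, 0, 0]
  yaw: [0, 0, 0, 0]
  hand: [1, 1, 1, 1]

```text
time: 8.3
tool_pos: [0.6171, 0.2449, 0.1184]
tool_rot: [-0.001, 0.994, 0.107, 0.012]
force: [-31.1, -9.4, 23.0]
grip_width: 0.0004
```

Request:
move_arm:
  translation:
    - [0.01, 0, 0]
    - [0.018, 0, 0]
    - [0.025, 0, 0]
    - [0.025, 0, 0]
  yaw: [0, 0, 0, 0]
  hand: [1, 1, 1, 1]

```text
time: 8.8
tool_pos: [0.6173, 0.245, 0.1187]
tool_rot: [0.001, 0.994, 0.107, 0.002]
force: [-28.3, -9.3, 21.2]
grip_width: 0.0008
```

```bash
python3 - <<'E'
from h import *
plan([(.56,.23,.13,12.2),(.56,.23,.22,12.2)])
E
```

```text
t 8.8 now [0.6173 0.245  0.1187] yaw 12.32 F [-28.3  -9.3  21.2] w 0.0008 j6 -0.02 tilt -1.0
(0.56, 0.23, 0.13, 12.2) -> [-0.197, 0.008, -0.038] yaw 0.004
(0.56, 0.23, 0.22, 12.2) -> [-0.196, 0.009, -0.338] yaw 0.004
```

Request:
move_arm:
  translation:
    - [-0.05, 0, 0]
    - [-0.15, 0, -0.02]
    - [-0.2, 0, -0.15]
    - [-0.2, 0, -0.3]
    - [-0.2, 0, -0.4]
    - [-0.2, 0, -0.4]
  yaw: [0, 0, 0, 0, 0, 0]
  hand: [0, -1, -1, -1, -1, -1]

```text
time: 9.55
tool_pos: [0.5599, 0.2328, 0.2417]
tool_rot: [0.001, 0.994, 0.107, 0.005]
force: [-0.1, 0.1, -0.1]
grip_width: 0.0582
```

```bash
python3 - <<'E'
from h import *
plan([(.5657,-.1852,.24,0)])
c=manip.camera('top')
for d in dishes(c):
    if d[4]>300: print(np.round(d[0],1),np.round(d[1],1),onz(c,*d[0],.034).round(4))
E
```

```text
t 9.55 now [0.5599 0.2328 0.2417] yaw 12.32 F [-0.1  0.1 -0.1] w 0.0582 j6 -0.02 tilt -1.0
(0.5657, -0.1852, 0.24, 0) -> [-0.279, 1.365, 0.007] yaw 0.43
[379.6 255. ] [22.6 23. ] [ 0.4346 -0.1741  0.034 ]
[430.9 255.2] [28.6 29.4] [ 0.4332 -0.2957  0.034 ]
[471.2 199.8] [22.2 22.9] [ 0.5657 -0.3996  0.034 ]
[382.5 200.5] [27.8 28.2] [ 0.5656 -0.1849  0.034 ]
[511.8 151.1] [4.2 6.1] [ 0.6864 -0.5073  0.034 ]
```

Request:
move_arm:
  translation:
    - [-0.04, 0.2, 0]
    - [-0.08, 0.4, 0]
    - [-0.12, 0.6, 0]
    - [-0.16, 0.8, 0]
    - [-0.2, 0.95, 0]
    - [-0.2, 0.95, 0]
  yaw: [0.1, 0.2, 0.3, 0.43, 0.43, 0.43]
  hand: [-1, -1, -1, -1, -1, -1]

```text
time: 10.35
tool_pos: [0.5598, -0.0614, 0.2373]
tool_rot: [0.0, 1.0, -0.002, 0.001]
force: [-0.5, -0.4, 0.2]
grip_width: 0.092
```

```bash
python3 - <<'E'
from h import *
c=manip.camera('top')
for d in dishes(c):
    if d[4]>300: print(np.round(d[0],1),np.round(d[1],1),onz(c,*d[0],.034).round(4))
plan([(.5657,-.1850,.15,0),(.5657,-.1850,.042,0)])
E
```

```text
[379.7 255. ] [22.6 22.9] [ 0.4345 -0.1742  0.034 ]
[430.8 255.2] [28.7 29.2] [ 0.4332 -0.2955  0.034 ]
[319.8 256.7] [ 72.1 137.1] [ 0.4315 -0.0319  0.034 ]
[471.3 199.6] [21.8 23.1] [ 0.5661 -0.4     0.034 ]
[374.5 203.3] [31.  46.5] [ 0.559  -0.1653  0.034 ]
[511.6 147.6] [5.  9.3] [ 0.6954 -0.5074  0.034 ]
[376.3 165.3] [14.6 48.5] [ 0.6533 -0.1724  0.034 ]
[337.  152.7] [66.8 69.4] [ 0.686  -0.0763  0.034 ]
t 10.4 now [ 0.5599 -0.0595  0.2375] yaw -0.15 F [-0.8  0.5 -0.1] w 0.0919 j6 -0.32 tilt -1.0
(0.5657, -0.185, 0.15, 0) -> [0.02, 0.418, 0.292] yaw -0.005
(0.5657, -0.185, 0.042, 0) -> [0.019, 0.418, 0.652] yaw -0.005
```

Request:
move_arm:
  translation:
    - [0.01, 0.15, 0]
    - [0.02, 0.3, 0.1]
    - [0.02, 0.418, 0.25]
    - [0.02, 0.418, 0.4]
    - [0.02, 0.418, 0.5]
    - [0.02, 0.418, 0.6]
    - [0.019, 0.418, 0.652]
    - [0.019, 0.418, 0.652]
  yaw: [0, 0, 0, 0, 0, 0, 0, 0]
  hand: [-1, -1, -1, -1, -1, -1, -1, -1]

```text
time: 11.4
tool_pos: [0.5649, -0.1835, 0.0404]
tool_rot: [-0.001, 1.0, -0.001, -0.0]
force: [0.2, 0.1, -0.1]
grip_width: 0.0919
```

Request:
move_arm:
  translation:
    - [0, 0, 0]
    - [0, 0, 0]
    - [0, 0, 0]
    - [0, 0, 0]
  yaw: [0, 0, 0, 0]
  hand: [0.6, 0.6, 0.6, 0.6]
  newtons: 25

```text
time: 11.9
tool_pos: [0.5659, -0.1839, 0.0416]
tool_rot: [-0.0, 1.0, -0.001, 0.001]
force: [0.6, 0.9, 3.6]
grip_width: 0.0667
```

```bash
python3 - <<'E'
from h import *
plan([])
snap('wrist','w5.png'); snap('scene','s5.png')
E
```

```text
t 11.9 now [ 0.5659 -0.1839  0.0416] yaw -0.09 F [0.6 0.9 3.6] w 0.0667 j6 -0.52 tilt -1.0
```

View pics/w5.png

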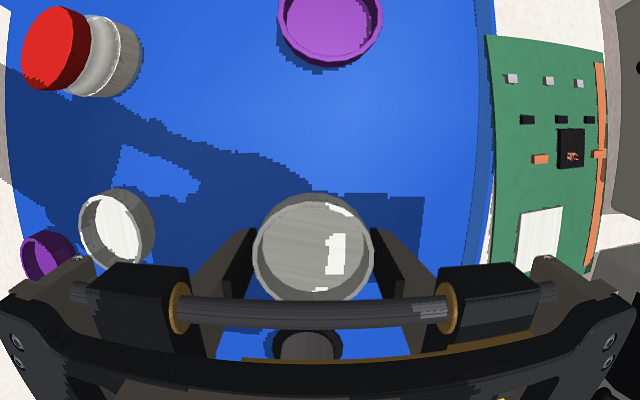

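View pics/s5.png

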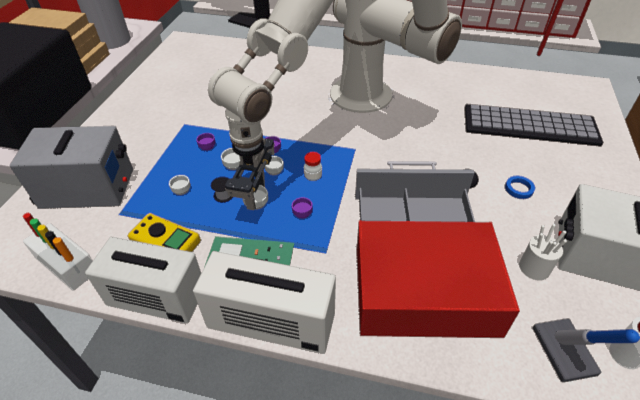

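Request:
move_arm:
  translation:
    - [0, 0, -0.1]
    - [0, 0, -0.25]
    - [0, -0.1, -0.4]
    - [0, -0.25, -0.5]
    - [0, -0.4, -0.5]
    - [0, -0.6, -0.5]
    - [0, -0.8, -0.5]
    - [0, -0.9, -0.5]
  yaw: [0, 0, 0, 0, -0.1, -0.2, -0.3, -0.42]
  hand: [0.6, 0.6, 0.6, 0.6, 0.6, 0.6, 0.6, 0.6]

```text
time: 13.0
tool_pos: [0.5646, 0.0888, 0.1906]
tool_rot: [-0.001, 0.994, 0.106, -0.0]
force: [0.0, -0.7, -1.8]
grip_width: 0.0671
```

```bash
python3 - <<'E'
from h import *
c=snap('top','t6.png')
plan([(.5256,.2857,.17,12.2),(.5256,.2857,.055,12.2)])
for d in dishes(c):
    if d[4]>300: print(np.round(d[0],1),np.round(d[1],1),onz(c,*d[0],.034).round(4))
E
```

```text
t 13.05 now [0.5644 0.0914 0.1906] yaw 12.38 F [-0.9  2.3 -1.7] w 0.0676 j6 -0.27 tilt -1.0
(0.5256, 0.2857, 0.17, 12.2) -> [0.013, -0.66, 0.071] yaw 0.006
(0.5256, 0.2857, 0.055, 12.2) -> [0.013, -0.659, 0.454] yaw 0.006
[379.5 255.1] [22.4 22.8] [ 0.4344 -0.1739  0.034 ]
[430.8 255.2] [28.7 29.3] [ 0.4332 -0.2956  0.034 ]
[471.2 199.7] [22. 23.] [ 0.5659 -0.3997  0.034 ]
[511.8 151.1] [4.2 6.1] [ 0.6864 -0.5073  0.034 ]
```

View pics/t6.png

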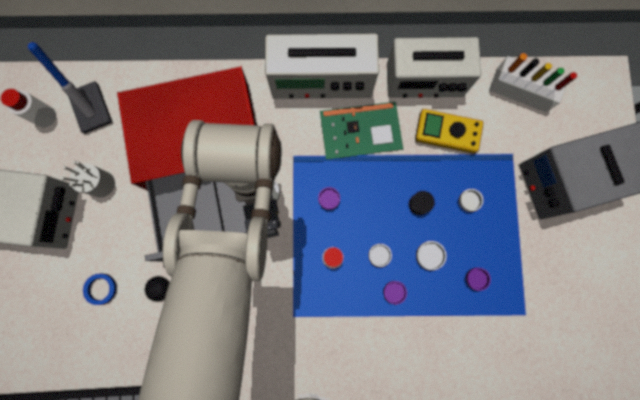

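Request:
move_arm:
  translation:
    - [0, -0.15, 0]
    - [0, -0.3, 0]
    - [0.01, -0.45, 0.02]
    - [0.013, -0.6, 0.05]
    - [0.013, -0.66, 0.15]
    - [0.013, -0.66, 0.25]
    - [0.013, -0.66, 0.33]
    - [0.013, -0.66, 0.37]
  yaw: [0, 0, 0, 0, 0, 0, 0, 0]
  hand: [0.6, 0.6, 0.6, 0.6, 0.6, 0.6, 0.6, 0.6]

```text
time: 14.05
tool_pos: [0.5241, 0.285, 0.0778]
tool_rot: [-0.001, 0.994, 0.108, -0.002]
force: [0.1, -0.3, -2.0]
grip_width: 0.0674
```

```bash
python3 - <<'E'
from h import *
plan([(.5256,.2857,.055,12.2)])
snap('wrist','w7.png')
E
```

```text
t 14.05 now [0.5241 0.285  0.0778] yaw 12.35 F [ 0.1 -0.3 -2. ] w 0.0674 j6 0.08 tilt -1.0
(0.5256, 0.2857, 0.055, 12.2) -> [0.006, -0.001, 0.076] yaw 0.005
```

View pics/w7.png

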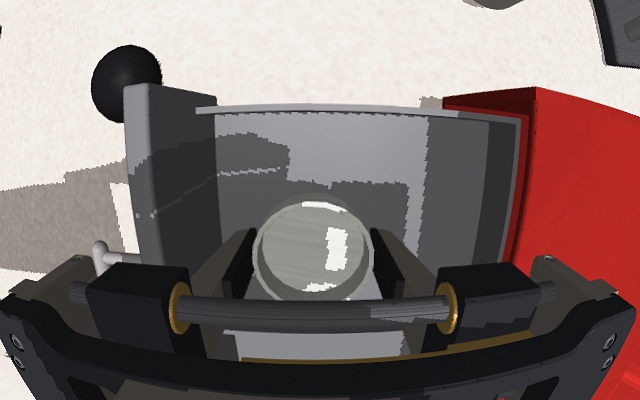

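Request:
move_arm:
  translation:
    - [0.003, 0, 0.03]
    - [0.005, 0, 0.06]
    - [0.005, 0, 0.075]
    - [0.005, 0, 0.08]
  yaw: [0, 0, 0, 0]
  hand: [0.6, 0.6, 0.6, 0.6]

```text
time: 14.6
tool_pos: [0.5255, 0.2854, 0.0537]
tool_rot: [-0.001, 0.994, 0.108, -0.003]
force: [-1.9, -2.0, 5.2]
grip_width: 0.0671
```

Request:
move_arm:
  translation:
    - [0, 0, 0]
    - [0, 0, 0]
    - [0, 0, 0]
  yaw: [0, 0, 0]
  hand: [-0.75, -0.75, -0.75]

```text
time: 14.98
tool_pos: [0.5258, 0.2855, 0.054]
tool_rot: [-0.001, 0.994, 0.108, -0.002]
force: [-0.3, 0.1, -0.8]
grip_width: 0.0803
```

Request:
move_arm:
  translation:
    - [0, 0, -0.08]
    - [0, 0, -0.2]
    - [0, 0, -0.35]
    - [0, 0, -0.5]
    - [0, 0.1, -0.5]
    - [0, 0.25, -0.5]
    - [0, 0.45, -0.5]
    - [0, 0.65, -0.5]
  yaw: [0, 0, 0, 0, 0, 0, 0, 0]
  hand: [-0.75, -0.75, -0.75, -1, -1, -1, -1, -1]

```text
time: 15.98
tool_pos: [0.5683, 0.0931, 0.2036]
tool_rot: [-0.001, 0.994, 0.108, -0.002]
force: [0.0, 0.4, -0.7]
grip_width: 0.092
```

```bash
python3 - <<'E'
from h import *
c=snap('top','t8.png'); snap('scene','s8.png')
plan([(.4332,-.2956,.2,0)])
for d in dishes(c):
    if d[4]>300: print(np.round(d[0],1),np.round(d[1],1),onz(c,*d[0],.034).round(4))
E
```

```text
t 16.07 now [0.5693 0.0895 0.2035] yaw 11.99 F [ 0.7  0.7 -1. ] w 0.0919 j6 -0.26 tilt -1.0
(0.4332, -0.2956, 0.2, 0) -> [-0.71, 1.161, 0.013] yaw 0.419
[379.6 255. ] [22.6 22.9] [ 0.4345 -0.1741  0.034 ]
[430.8 255.3] [28.7 29.3] [ 0.4331 -0.2956  0.034 ]
[471.1 199.7] [22.1 22.8] [ 0.5659 -0.3995  0.034 ]
[511.8 149.9] [4.6 7.4] [ 0.6894 -0.5075  0.034 ]
```

View pics/s8.png

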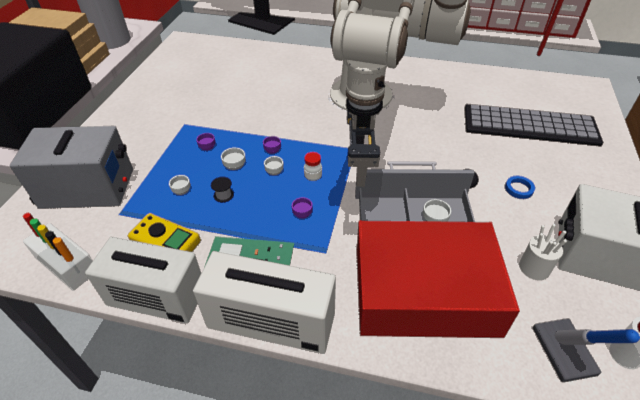

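Request:
move_arm:
  translation:
    - [-0.12, 0.2, 0]
    - [-0.24, 0.4, 0]
    - [-0.36, 0.6, 0]
    - [-0.48, 0.75, 0]
    - [-0.6, 0.9, 0]
    - [-0.7, 1, 0]
    - [-0.71, 1, 0]
    - [-0.71, 1, 0]
  yaw: [0.05, 0.1, 0.15, 0.2, 0.3, 0.42, 0.42, 0.42]
  hand: [-1, -1, -1, -1, -1, -1, -1, -1]

```text
time: 17.08
tool_pos: [0.4236, -0.2474, 0.2041]
tool_rot: [-0.0, 1.0, -0.0, -0.002]
force: [1.5, 0.5, 0.2]
grip_width: 0.092
```

```bash
python3 - <<'E'
from h import *
c=manip.camera('top')
plan([(.4332,-.2945,.1,0),(.4332,-.2945,.0416,0)])
for d in dishes(c):
    if d[4]>300: print(np.round(d[0],1),np.round(d[1],1),onz(c,*d[0],.034).round(4))
E
```

```text
t 17.12 now [ 0.4239 -0.2469  0.204 ] yaw 0.05 F [ 0.1 -0.9 -0.8] w 0.0919 j6 -0.77 tilt -1.0
(0.4332, -0.2945, 0.1, 0) -> [0.032, 0.159, 0.347] yaw 0.002
(0.4332, -0.2945, 0.0416, 0) -> [0.033, 0.159, 0.541] yaw 0.002
[442.9 340.6] [139.5 181.6] [ 0.238 -0.314  0.034]
[425.  260.1] [23.7 26.2] [ 0.4218 -0.2812  0.034 ]
[379.6 255.1] [22.5 22.8] [ 0.4344 -0.1741  0.034 ]
[541.8 225.3] [147.9 204.1] [ 0.5025 -0.5648  0.034 ]
```

Request:
move_arm:
  translation:
    - [0.03, 0.1, 0]
    - [0.033, 0.159, 0.1]
    - [0.033, 0.159, 0.25]
    - [0.033, 0.159, 0.4]
    - [0.033, 0.159, 0.5]
    - [0.033, 0.159, 0.541]
    - [0.033, 0.159, 0.541]
    - [0.033, 0.159, 0.541]
  yaw: [0, 0, 0, 0, 0, 0, 0, 0]
  hand: [-1, -1, -1, -1, -1, -1, -1, -1]

```text
time: 18.12
tool_pos: [0.4345, -0.2951, 0.0432]
tool_rot: [0.001, 1.0, 0.001, -0.001]
force: [0.1, -0.2, 0.4]
grip_width: 0.092
```

Request:
move_arm:
  translation:
    - [0, 0, 0]
    - [0, 0, 0]
    - [0, 0, 0]
    - [0, 0, 0]
  yaw: [0, 0, 0, 0]
  hand: [0.6, 0.6, 0.6, 0.6]

```text
time: 18.62
tool_pos: [0.4347, -0.2955, 0.0439]
tool_rot: [0.001, 1.0, 0.001, -0.001]
force: [-1.9, 0.9, 6.1]
grip_width: 0.0684
```

```bash
python3 - <<'E'
from h import *
snap('wrist','w9.png')
plan([])
E
```

```text
t 18.68 now [ 0.4347 -0.2955  0.0439] yaw 0.1 F [-0.8  0.7  5.8] w 0.0682 j6 -0.83 tilt -1.0
```

View pics/w9.png

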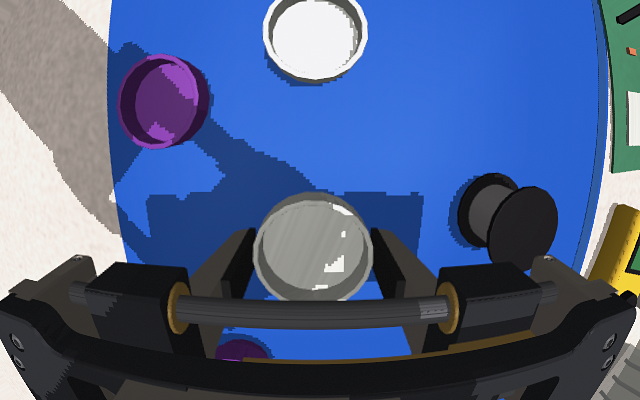

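Request:
move_arm:
  translation:
    - [0, 0, -0.1]
    - [0, 0, -0.25]
    - [0, 0, -0.4]
    - [0.1, -0.1, -0.55]
    - [0.2, -0.3, -0.55]
    - [0.3, -0.5, -0.55]
    - [0.35, -0.7, -0.55]
    - [0.4, -0.9, -0.55]
  yaw: [0, 0, 0, 0, -0.1, -0.2, -0.3, -0.42]
  hand: [0.6, 0.6, 0.6, 0.6, 0.6, 0.6, 0.6, 0.6]

```text
time: 19.68
tool_pos: [0.5525, -0.0303, 0.2075]
tool_rot: [0.001, 0.994, 0.106, -0.001]
force: [0.8, 0.2, -1.9]
grip_width: 0.0683
```

```bash
python3 - <<'E'
from h import *
plan([(.5258,.2855,.2,12.2),(.5258,.2855,.12,12.2)])
E
```

```text
t 19.68 now [ 0.5525 -0.0303  0.2075] yaw 12.23 F [ 0.8  0.2 -1.9] w 0.0683 j6 -0.48 tilt -1.0
(0.5258, 0.2855, 0.2, 12.2) -> [0.136, -1.048, 0.023] yaw 0.001
(0.5258, 0.2855, 0.12, 12.2) -> [0.136, -1.048, 0.29] yaw 0.001
```

Request:
move_arm:
  translation:
    - [0.02, -0.15, 0]
    - [0.05, -0.35, 0]
    - [0.08, -0.55, 0]
    - [0.1, -0.75, 0]
    - [0.13, -0.9, 0]
    - [0.136, -1, 0.05]
    - [0.136, -1, 0.1]
    - [0.136, -1, 0.1]
  yaw: [0, 0, 0, 0, 0, 0, 0, 0]
  hand: [0.6, 0.6, 0.6, 0.6, 0.6, 0.6, 0.6, 0.6]

```text
time: 20.68
tool_pos: [0.5275, 0.2704, 0.1747]
tool_rot: [0.001, 0.994, 0.106, -0.003]
force: [-0.1, 0.1, -1.9]
grip_width: 0.068
```

```bash
python3 - <<'E'
from h import *
plan([(.5258,.2855,.12,12.2)])
E
```

```text
t 20.68 now [0.5275 0.2704 0.1747] yaw 12.21 F [-0.1  0.1 -1.9] w 0.068 j6 0.06 tilt -1.0
(0.5258, 0.2855, 0.12, 12.2) -> [0.006, -0.051, 0.182] yaw 0.0
```

Request:
move_arm:
  translation:
    - [0.006, -0.051, 0.05]
    - [0.006, -0.051, 0.12]
    - [0.006, -0.051, 0.182]
    - [0.006, -0.051, 0.2]
    - [0.006, -0.051, 0.22]
    - [0.006, -0.051, 0.22]
  yaw: [0, 0, 0, 0, 0, 0]
  hand: [0.6, 0.6, 0.6, 0.6, 0.6, 0.6]

```text
time: 21.42
tool_pos: [0.5258, 0.2855, 0.1087]
tool_rot: [0.001, 0.994, 0.106, -0.003]
force: [-0.2, 0.7, -1.2]
grip_width: 0.0678
```

```bash
python3 - <<'E'
from h import *
plan([(.5258,.2855,.085,12.2),(.5258,.2855,.0755,12.2)])
snap('wrist','w10.png')
E
```

```text
t 21.43 now [0.5258 0.2855 0.1087] yaw 12.2 F [-0.2  0.7 -1.2] w 0.0678 j6 0.08 tilt -1.0
(0.5258, 0.2855, 0.085, 12.2) -> [0.001, -0.0, 0.079] yaw -0.0
(0.5258, 0.2855, 0.0755, 12.2) -> [0.001, -0.0, 0.111] yaw -0.0
```

View pics/w10.png

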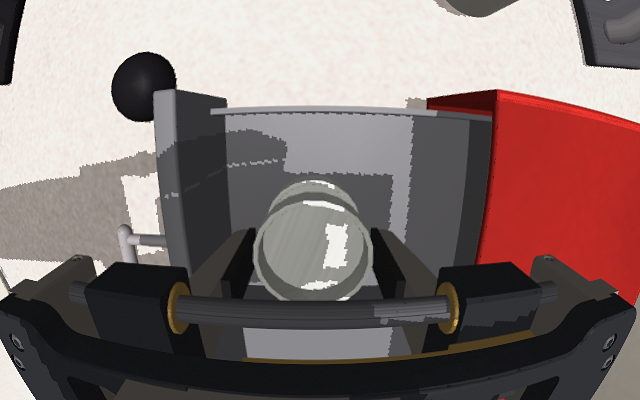

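Aligned over the first dish, so I'm lowering it.

Request:
move_arm:
  translation:
    - [0.001, 0, 0.04]
    - [0.001, 0, 0.07]
    - [0.001, 0, 0.09]
    - [0.001, 0, 0.105]
    - [0.001, 0, 0.112]
    - [0.001, 0, 0.112]
  yaw: [0, 0, 0, 0, 0, 0]
  hand: [0.6, 0.6, 0.6, 0.6, 0.6, 0.6]

```text
time: 22.22
tool_pos: [0.5266, 0.2856, 0.076]
tool_rot: [0.001, 0.994, 0.106, -0.002]
force: [-0.1, -0.7, 0.2]
grip_width: 0.0681
```

Request:
move_arm:
  translation:
    - [0, 0, 0.004]
    - [0, 0, 0.004]
    - [0, 0, 0.004]
    - [0, 0, 0.004]
    - [0, 0, 0.004]
  yaw: [0, 0, 0, 0, 0]
  hand: [0.6, -0.7, -0.7, -0.7, -0.7]

```text
time: 22.85
tool_pos: [0.5265, 0.2856, 0.0746]
tool_rot: [0.001, 0.994, 0.106, -0.002]
force: [0.5, 0.6, -0.0]
grip_width: 0.0778
```

Request:
move_arm:
  translation:
    - [0, 0, -0.08]
    - [0, 0, -0.2]
    - [0, 0, -0.35]
    - [0, 0, -0.45]
    - [0, 0.1, -0.45]
    - [0, 0.25, -0.45]
    - [0, 0.45, -0.45]
    - [0, 0.65, -0.45]
  yaw: [0, 0, 0, 0, 0, 0, 0, 0]
  hand: [-0.75, -0.75, -0.75, -1, -1, -1, -1, -1]

```text
time: 23.85
tool_pos: [0.5685, 0.0939, 0.2101]
tool_rot: [0.001, 0.994, 0.107, -0.002]
force: [0.3, -0.3, -1.2]
grip_width: 0.0917
```

```bash
python3 - <<'E'
from h import *
c=manip.camera('top'); s=snap('scene','s11.png')
i=s['image'][150:260,340:520]
cv2.imwrite('pics/s11z.png',cv2.cvtColor(cv2.resize(i,None,fx=4,fy=4,interpolation=cv2.INTER_CUBIC),cv2.COLOR_RGB2BGR))
plan([(.4346,-.174,.2,0),(.566,-.4,.2,0)])
for d in dishes(c):
    if d[4]>300: print(np.round(d[0],1),np.round(d[1],1),onz(c,*d[0],.032).round(4))
E
```

```text
t 23.95 now [0.5694 0.0903 0.2101] yaw 11.85 F [-0.5  1.4 -1.3] w 0.092 j6 -0.26 tilt -1.0
(0.4346, -0.174, 0.2, 0) -> [-0.62, 0.77, 0.039] yaw 0.413
(0.566, -0.4, 0.2, 0) -> [-0.346, 1.597, 0.041] yaw 0.413
[379.6 255. ] [22.4 22.9] [ 0.4346 -0.1743  0.032 ]
[471.1 199.6] [22.1 22.7] [ 0.5664 -0.4002  0.032 ]
[511.8 149.9] [4.6 7.4] [ 0.69   -0.5084  0.032 ]
```

View pics/s11z.png

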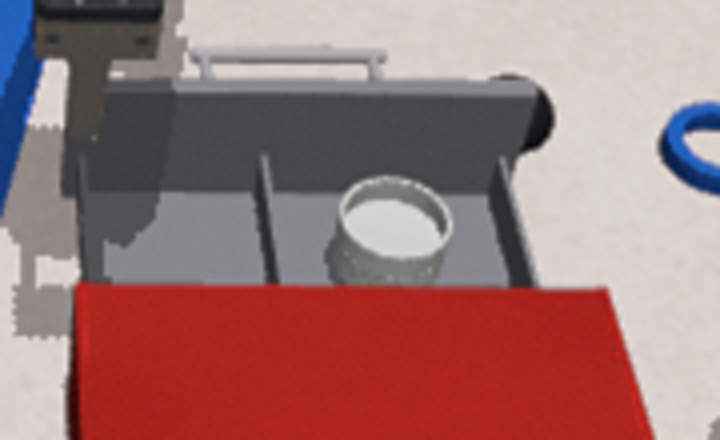

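Request:
move_arm:
  translation:
    - [-0.1, 0.13, 0]
    - [-0.2, 0.26, 0]
    - [-0.3, 0.4, 0]
    - [-0.4, 0.52, 0]
    - [-0.5, 0.65, 0.02]
    - [-0.62, 0.77, 0.04]
    - [-0.62, 0.77, 0.04]
    - [-0.62, 0.77, 0.04]
  yaw: [0.05, 0.1, 0.15, 0.2, 0.3, 0.413, 0.413, 0.413]
  hand: [-0.65, -0.65, -0.65, -0.65, -0.65, -0.65, -0.65, -0.65]

```text
time: 24.95
tool_pos: [0.4351, -0.1734, 0.2]
tool_rot: [0.002, 1.0, 0.0, -0.002]
force: [1.1, 0.7, -0.6]
grip_width: 0.0754
```

```bash
python3 - <<'E'
from h import *
plan([(.4346,-.1743,.1,0),(.4346,-.1743,.041,0)])
snap('wrist','w12.png')
E
```

```text
t 24.95 now [ 0.4351 -0.1734  0.2   ] yaw 0.03 F [ 1.1  0.7 -0.6] w 0.0754 j6 -0.63 tilt -1.0
(0.4346, -0.1743, 0.1, 0) -> [-0.001, 0.002, 0.333] yaw 0.001
(0.4346, -0.1743, 0.041, 0) -> [-0.0, 0.001, 0.53] yaw 0.001
```

View pics/w12.png

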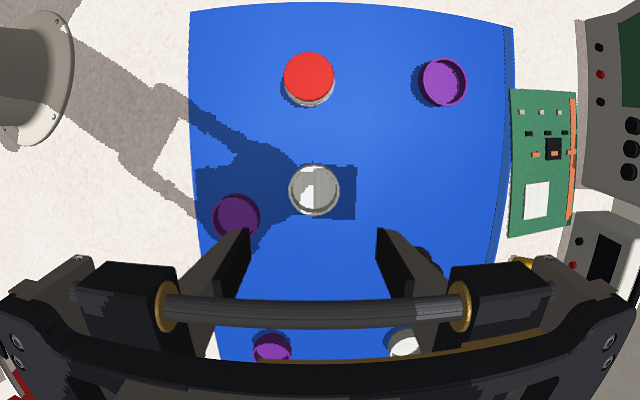

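Request:
move_arm:
  translation:
    - [0, 0.001, 0.12]
    - [0, 0.001, 0.25]
    - [0, 0.001, 0.36]
    - [0, 0.001, 0.46]
    - [0, 0.001, 0.52]
    - [0, 0.001, 0.53]
    - [0, 0.001, 0.53]
  yaw: [0, 0, 0, 0, 0, 0, 0]
  hand: [-0.65, -0.65, -0.65, -0.65, -0.65, -0.65, -0.65]

```text
time: 25.88
tool_pos: [0.4356, -0.1737, 0.0416]
tool_rot: [0.002, 1.0, 0.002, -0.001]
force: [0.5, -0.3, -1.1]
grip_width: 0.076
```

Request:
move_arm:
  translation:
    - [0, 0, 0]
    - [0, 0, 0]
    - [0, 0, 0]
    - [0, 0, 0]
  yaw: [0, 0, 0, 0]
  hand: [0.8, 0.8, 0.8, 0.8]

```text
time: 26.38
tool_pos: [0.4361, -0.1739, 0.0423]
tool_rot: [0.003, 1.0, 0.002, -0.001]
force: [-0.5, 1.7, 4.5]
grip_width: 0.0538
```

```bash
python3 - <<'E'
from h import *
snap('wrist','w13.png')
plan([])
E
```

```text
t 26.43 now [ 0.4361 -0.174   0.0423] yaw 0.18 F [-0.7  1.5  5.8] w 0.0539 j6 -0.63 tilt -1.0
```

View pics/w13.png

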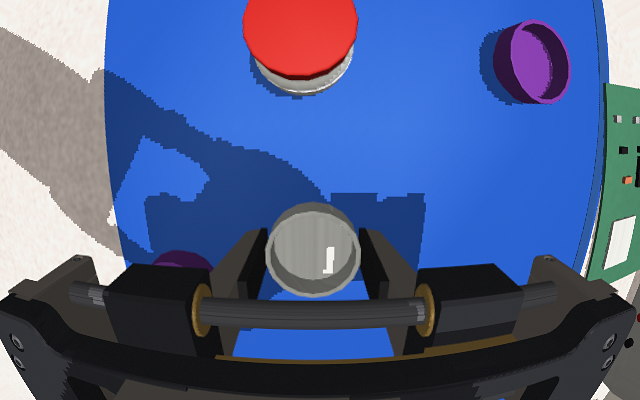

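Request:
move_arm:
  translation:
    - [0, 0, -0.1]
    - [0, 0, -0.25]
    - [0, 0, -0.4]
    - [0.1, -0.1, -0.52]
    - [0.2, -0.3, -0.52]
    - [0.3, -0.5, -0.52]
    - [0.35, -0.7, -0.52]
    - [0.39, -0.9, -0.52]
  yaw: [0, 0, 0, 0, -0.1, -0.2, -0.3, -0.42]
  hand: [0.8, 0.8, 0.8, 0.8, 0.8, 0.8, 0.8, 0.8]

```text
time: 27.42
tool_pos: [0.5512, 0.0922, 0.1961]
tool_rot: [0.003, 0.994, 0.107, -0.001]
force: [1.5, -0.1, -0.6]
grip_width: 0.0538
```

```bash
python3 - <<'E'
from h import *
plan([(.5544,.1527,.2,12.2),(.5544,.1527,.08,12.2)])
E
```

```text
t 27.43 now [0.5512 0.0922 0.1961] yaw 12.3 F [ 1.5 -0.1 -0.6] w 0.0538 j6 -0.26 tilt -1.0
(0.5544, 0.1527, 0.2, 12.2) -> [0.053, -0.195, -0.014] yaw 0.003
(0.5544, 0.1527, 0.08, 12.2) -> [0.055, -0.197, 0.386] yaw 0.003
```

Request:
move_arm:
  translation:
    - [0.03, -0.1, 0]
    - [0.054, -0.196, 0]
    - [0.054, -0.196, 0.08]
    - [0.054, -0.196, 0.18]
    - [0.054, -0.196, 0.28]
    - [0.055, -0.197, 0.34]
    - [0.055, -0.197, 0.386]
    - [0.055, -0.197, 0.386]
  yaw: [0, 0, 0, 0, 0, 0, 0, 0]
  hand: [0.8, 0.8, 0.8, 0.8, 0.8, 0.8, 0.8, 0.8]

```text
time: 28.42
tool_pos: [0.554, 0.1528, 0.0792]
tool_rot: [0.003, 0.994, 0.107, -0.002]
force: [-0.4, -0.3, -0.9]
grip_width: 0.054
```

```bash
python3 - <<'E'
from h import *
plan([(.5544,.1527,.0545,12.2)])
snap('wrist','w14.png')
E
```

```text
t 28.43 now [0.554  0.1528 0.0792] yaw 12.29 F [-0.4 -0.3 -0.9] w 0.054 j6 -0.15 tilt -1.0
(0.5544, 0.1527, 0.0545, 12.2) -> [0.002, 0.0, 0.082] yaw 0.003
```

View pics/w14.png

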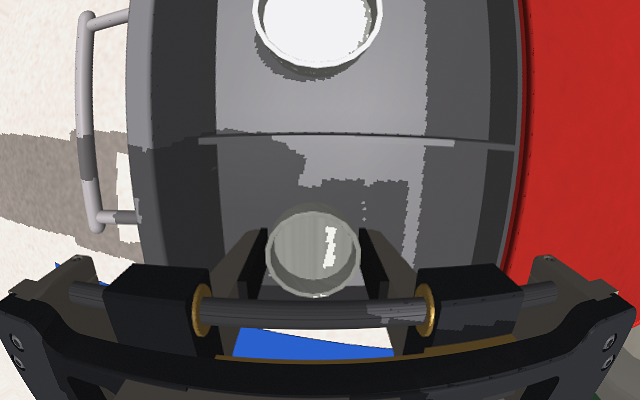

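Request:
move_arm:
  translation:
    - [0.002, 0, 0.03]
    - [0.002, 0, 0.06]
    - [0.002, 0, 0.076]
    - [0.002, 0, 0.083]
    - [0.002, 0, 0.083]
  yaw: [0, 0, 0, 0, 0]
  hand: [0.8, 0.8, 0.8, 0.8, 0.8]

```text
time: 29.1
tool_pos: [0.5553, 0.1528, 0.0552]
tool_rot: [0.003, 0.994, 0.107, -0.001]
force: [-0.2, -0.2, 0.6]
grip_width: 0.0541
```

Request:
move_arm:
  translation:
    - [0, 0, 0.004]
    - [0, 0, 0.004]
  yaw: [0, 0]
  hand: [0.8, 0.8]

```text
time: 29.35
tool_pos: [0.5556, 0.1529, 0.0544]
tool_rot: [0.003, 0.994, 0.107, -0.001]
force: [-0.8, 0.6, -0.3]
grip_width: 0.0537
```

Request:
move_arm:
  translation:
    - [0, 0, 0]
    - [0, 0, 0]
    - [0, 0, 0]
    - [0, 0, 0]
  yaw: [0, 0, 0, 0]
  hand: [-0.5, -0.5, -0.5, -0.5]

```text
time: 29.85
tool_pos: [0.5556, 0.1528, 0.0543]
tool_rot: [0.003, 0.994, 0.107, -0.001]
force: [-0.2, -0.8, 0.3]
grip_width: 0.0689
```

```bash
python3 - <<'E'
from h import *
plan([])
snap('wrist','w15.png')
E
```

```text
t 29.85 now [0.5556 0.1528 0.0543] yaw 12.29 F [-0.2 -0.8  0.3] w 0.0689 j6 -0.15 tilt -1.0
```

View pics/w15.png

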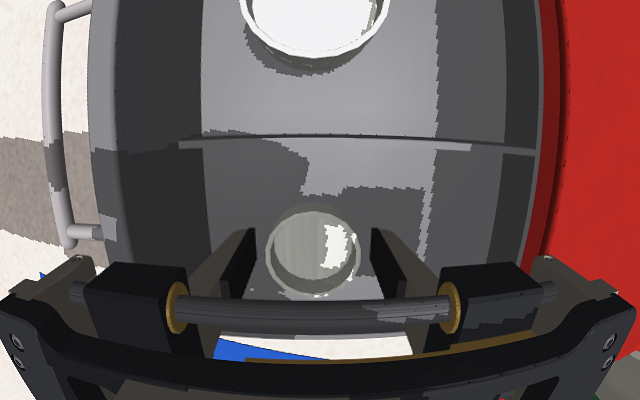

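```bash
python3 - <<'E'
import cv2,numpy as np
a=[cv2.resize(cv2.imread('pics/%s.png'%n)[190:305,255:370],None,fx=3.4,fy=3.4) for n in('w13','w15')]
cv2.imwrite('pics/cmp.png',np.hstack(a))
E
```

```text
(no output)
```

View pics/cmp.png

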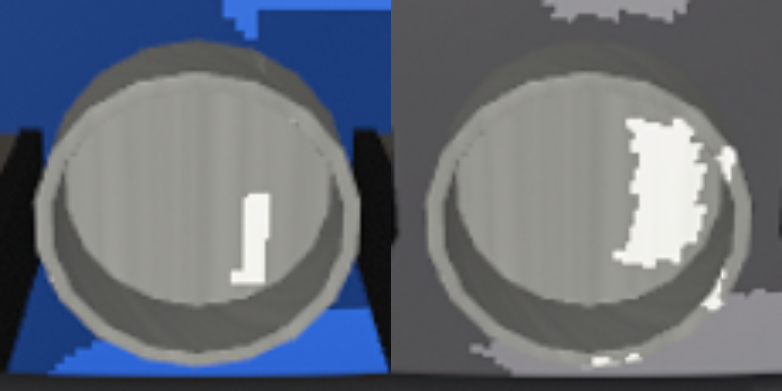

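Request:
move_arm:
  translation:
    - [0, 0, -0.08]
    - [0, 0, -0.2]
    - [0, 0, -0.35]
    - [0, 0.1, -0.45]
    - [0, 0.25, -0.45]
    - [-0.1, 0.45, -0.45]
    - [-0.2, 0.65, -0.45]
    - [-0.25, 0.85, -0.45]
  yaw: [0, 0, 0, 0, 0.1, 0.2, 0.3, 0.42]
  hand: [-0.5, -0.5, -0.5, -0.65, -0.65, -0.65, -0.65, -0.65]

```text
time: 30.9
tool_pos: [0.5364, -0.1048, 0.1909]
tool_rot: [0.003, 1.0, 0.002, -0.001]
force: [0.5, -0.4, -0.2]
grip_width: 0.0757
```

```bash
python3 - <<'E'
from h import *
c=snap('top','t16.png'); s=snap('scene','s16.png')
plan([(.566,-.4,.2,0)])
for d in dishes(c):
    if d[4]>300: print(np.round(d[0],1),np.round(d[1],1),onz(c,*d[0],.032).round(4))
E
```

```text
t 31.0 now [ 0.5368 -0.1087  0.1911] yaw -0.16 F [ 0.6  1.1 -1. ] w 0.0762 j6 -0.41 tilt -1.0
(0.566, -0.4, 0.2, 0) -> [0.1, 0.971, -0.022] yaw -0.006
[332.4 262.7] [100.5 137. ] [ 0.4172 -0.0617  0.032 ]
[471.2 199.5] [21.9 22.8] [ 0.5666 -0.4005  0.032 ]
[511.8 151.1] [4.2 6.1] [ 0.6869 -0.5082  0.032 ]
[372.2 168.9] [86.2 94.3] [ 0.6448 -0.1623  0.032 ]
```

View pics/t16.png

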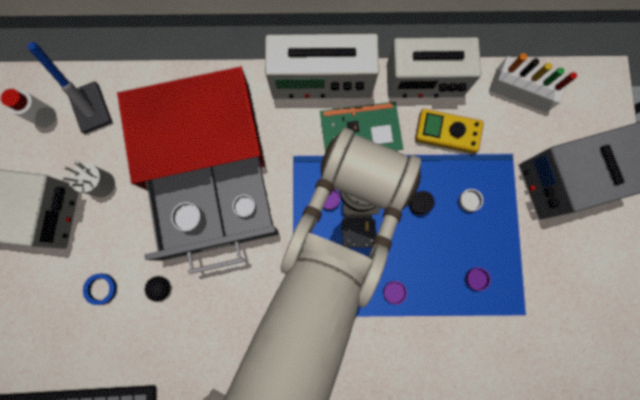

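Request:
move_arm:
  translation:
    - [0.02, 0.15, 0]
    - [0.04, 0.35, 0]
    - [0.06, 0.55, 0]
    - [0.08, 0.75, 0]
    - [0.1, 0.9, 0]
    - [0.1, 0.97, 0.05]
    - [0.1, 0.97, 0.15]
    - [0.1, 0.97, 0.15]
  yaw: [0, 0, 0, 0, 0, 0, 0, 0]
  hand: [-0.65, -0.65, -0.65, -0.65, -0.65, -0.65, -0.65, -0.65]

```text
time: 32.0
tool_pos: [0.5648, -0.3981, 0.1449]
tool_rot: [0.001, 1.0, -0.001, -0.003]
force: [0.2, 0.4, -0.2]
grip_width: 0.0759
```

```bash
python3 - <<'E'
from h import *
plan([(.567,-.4001,.1,0),(.567,-.4001,.042,0)])
snap('wrist','w17.png')
E
```

```text
t 32.0 now [ 0.5648 -0.3981  0.1449] yaw -0.13 F [ 0.2  0.4 -0.2] w 0.0759 j6 -0.78 tilt -1.0
(0.567, -0.4001, 0.1, 0) -> [0.008, 0.006, 0.15] yaw -0.005
(0.567, -0.4001, 0.042, 0) -> [0.009, 0.006, 0.343] yaw -0.005
```

View pics/w17.png

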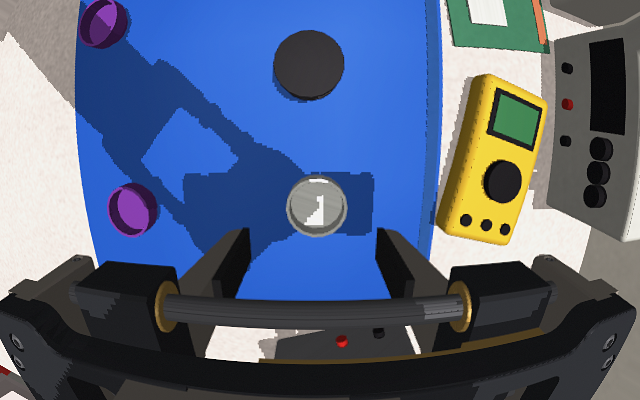

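Request:
move_arm:
  translation:
    - [0.005, 0.003, 0.1]
    - [0.009, 0.006, 0.2]
    - [0.009, 0.006, 0.28]
    - [0.009, 0.006, 0.33]
    - [0.009, 0.006, 0.343]
    - [0.009, 0.006, 0.343]
  yaw: [0, 0, 0, 0, 0, 0]
  hand: [-0.65, -0.65, -0.65, -0.65, -0.65, -0.65]

```text
time: 32.8
tool_pos: [0.5687, -0.4014, 0.0454]
tool_rot: [0.003, 1.0, -0.001, -0.001]
force: [-0.6, 0.3, -0.4]
grip_width: 0.0758
```

Request:
move_arm:
  translation:
    - [0, 0, 0]
    - [0, 0, 0]
    - [0, 0, 0]
    - [0, 0, 0]
  yaw: [0, 0, 0, 0]
  hand: [0.8, 0.8, 0.8, 0.8]

```text
time: 33.3
tool_pos: [0.569, -0.4018, 0.0463]
tool_rot: [0.004, 1.0, -0.001, -0.001]
force: [-1.1, 0.3, 5.6]
grip_width: 0.0538
```

```bash
python3 - <<'E'
from h import *
plan([])
snap('wrist','w18.png')
a=[cv2.resize(cv2.imread('pics/%s.png'%n)[190:305,255:370],None,fx=3.4,fy=3.4) for n in('w13','w18')]
cv2.imwrite('pics/cmp2.png',np.hstack(a))
E
```

```text
t 33.3 now [ 0.569  -0.4018  0.0463] yaw -0.11 F [-1.1  0.3  5.6] w 0.0538 j6 -0.78 tilt -1.0
```

View pics/cmp2.png

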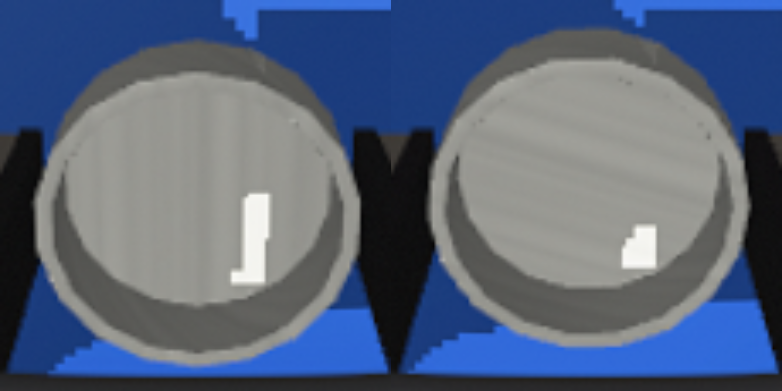

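```bash
python3 - <<'E'
from h import *
c=manip.camera('wrist');s=manip.state();p=s['tool_pos'];K=np.array(c['camera_matrix'])
def fp(X):
    q=np.array(c['R'])@X+np.array(c['t']); th=np.arctan2(np.hypot(q[0],q[1]),q[2]); n=np.hypot(q[0],q[1])
    return K[0,2]+K[0,0]*th*q[0]/n, K[1,2]+K[1,1]*th*q[1]/n
print(p)
for dz in (-.0103,-.0143):
  for off in (-.003,0,.003):
    print(dz,off,[np.round(fp(p+np.array([0,-off+sg*.027,dz])),1)[1] for sg in (1,-1)])
E
```

```text
[ 0.56899459 -0.40186562  0.04631141]
-0.0103 -0.003 [np.float64(203.2), np.float64(292.7)]
-0.0103 0 [np.float64(208.7), np.float64(297.0)]
-0.0103 0.003 [np.float64(214.2), np.float64(301.2)]
-0.0143 -0.003 [np.float64(201.1), np.float64(289.1)]
-0.0143 0 [np.float64(206.5), np.float64(293.3)]
-0.0143 0.003 [np.float64(211.9), np.float64(297.5)]
```

Request:
move_arm:
  translation:
    - [0, 0, -0.1]
    - [0, 0, -0.25]
    - [0, 0, -0.4]
    - [0, -0.15, -0.5]
    - [0, -0.35, -0.5]
    - [0, -0.55, -0.5]
    - [0, -0.75, -0.5]
    - [0, -0.95, -0.5]
  yaw: [0, 0, 0, 0, -0.1, -0.2, -0.3, -0.43]
  hand: [0.8, 0.8, 0.8, 0.8, 0.8, 0.8, 0.8, 0.8]

```text
time: 34.4
tool_pos: [0.5692, -0.1136, 0.1936]
tool_rot: [0.003, 0.994, 0.107, -0.001]
force: [0.3, 1.0, -1.7]
grip_width: 0.0537
```

```bash
python3 - <<'E'
from h import *
plan([(.5558,.1517,.18,12.3),(.5558,.1517,.12,12.3)])
E
```

```text
t 34.4 now [ 0.5692 -0.1136  0.1936] yaw 12.32 F [ 0.3  1.  -1.7] w 0.0537 j6 -0.61 tilt -1.0
(0.5558, 0.1517, 0.18, 12.3) -> [0.145, -0.874, 0.039] yaw 0.001
(0.5558, 0.1517, 0.12, 12.3) -> [0.146, -0.875, 0.239] yaw 0.001
```

Request:
move_arm:
  translation:
    - [0.02, -0.15, 0]
    - [0.05, -0.35, 0]
    - [0.08, -0.55, 0]
    - [0.11, -0.7, 0]
    - [0.146, -0.83, 0.05]
    - [0.146, -0.875, 0.12]
    - [0.146, -0.875, 0.2]
    - [0.146, -0.875, 0.22]
  yaw: [0, 0, 0, 0, 0, 0, 0, 0]
  hand: [0.8, 0.8, 0.8, 0.8, 0.8, 0.8, 0.8, 0.8]

```text
time: 35.4
tool_pos: [0.5541, 0.1519, 0.1234]
tool_rot: [0.003, 0.994, 0.107, -0.003]
force: [-0.5, 0.3, -1.3]
grip_width: 0.0535
```

```bash
python3 - <<'E'
from h import *
plan([(.5558,.1517,.1,12.3)])
E
```

```text
t 35.4 now [0.5541 0.1519 0.1234] yaw 12.33 F [-0.5  0.3 -1.3] w 0.0535 j6 -0.15 tilt -1.0
(0.5558, 0.1517, 0.1, 12.3) -> [0.006, 0.001, 0.078] yaw 0.001
```

Request:
move_arm:
  translation:
    - [0.004, 0.001, 0.03]
    - [0.006, 0.001, 0.06]
    - [0.006, 0.001, 0.078]
    - [0.006, 0.001, 0.078]
  yaw: [0, 0, 0, 0]
  hand: [0.8, 0.8, 0.8, 0.8]

```text
time: 35.9
tool_pos: [0.5557, 0.1517, 0.0997]
tool_rot: [0.003, 0.994, 0.107, -0.003]
force: [-0.0, 0.6, -1.0]
grip_width: 0.0536
```

```bash
python3 - <<'E'
from h import *
plan([(.5558,.1517,.0775,12.3)])
snap('wrist','w19.png')
E
```

```text
t 35.9 now [0.5557 0.1517 0.0997] yaw 12.32 F [-0.   0.6 -1. ] w 0.0536 j6 -0.15 tilt -1.0
(0.5558, 0.1517, 0.0775, 12.3) -> [0.001, -0.0, 0.074] yaw 0.001
```

View pics/w19.png

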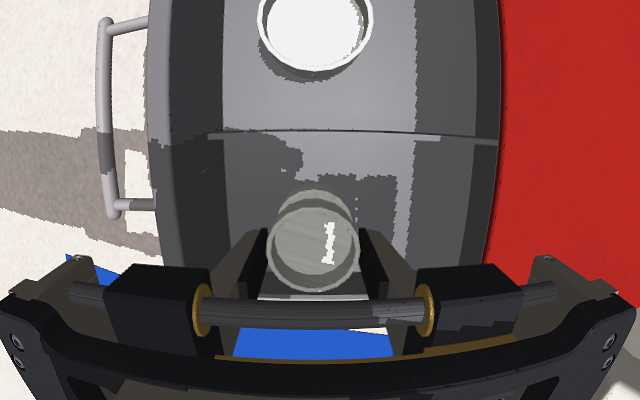

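Request:
move_arm:
  translation:
    - [0, 0, 0.03]
    - [0, 0, 0.05]
    - [0, 0, 0.065]
    - [0, 0, 0.074]
    - [0, 0, 0.078]
    - [0, 0, 0.078]
  yaw: [0, 0, 0, 0, 0, 0]
  hand: [0.8, 0.8, 0.8, 0.8, 0.8, 0.8]

```text
time: 36.7
tool_pos: [0.5561, 0.1517, 0.0773]
tool_rot: [0.003, 0.994, 0.107, -0.003]
force: [-1.3, -0.7, 2.4]
grip_width: 0.0535
```

Seated at the expected height, 0.0773 m. Releasing now.

Request:
move_arm:
  translation:
    - [0, 0, 0]
    - [0, 0, 0]
    - [0, 0, 0]
    - [0, 0, 0]
  yaw: [0, 0, 0, 0]
  hand: [-0.5, -0.5, -0.5, -0.5]

```text
time: 37.2
tool_pos: [0.5561, 0.1517, 0.0772]
tool_rot: [0.003, 0.994, 0.107, -0.003]
force: [0.0, -0.4, 0.2]
grip_width: 0.0692
```

Request:
move_arm:
  translation:
    - [0, 0, -0.08]
    - [0, 0, -0.2]
    - [0, 0, -0.35]
    - [0, 0.1, -0.45]
    - [0, 0.3, -0.45]
    - [-0.1, 0.45, -0.45]
    - [-0.2, 0.5, -0.45]
    - [-0.3, 0.5, -0.45]
  yaw: [0, 0, 0, 0, 0, 0, 0, 0]
  hand: [-0.5, -0.5, -0.5, -0.5, -0.5, -0.5, -0.5, -0.5]

```text
time: 38.2
tool_pos: [0.5002, -0.0146, 0.2135]
tool_rot: [0.003, 0.994, 0.106, -0.003]
force: [0.3, -0.6, -0.0]
grip_width: 0.069
```

```bash
python3 - <<'E'
from h import *
plan([])
c=snap('top','t20.png'); s=snap('scene','s20.png')
a=cv2.resize(s['image'][155:240,345:495],None,fx=4,fy=4,interpolation=cv2.INTER_CUBIC)
b=cv2.resize(c['image'][160:280,130:290],None,fx=4,fy=4,interpolation=cv2.INTER_CUBIC)
cv2.imwrite('pics/z20a.png',cv2.cvtColor(a,cv2.COLOR_RGB2BGR));cv2.imwrite('pics/z20b.png',cv2.cvtColor(b,cv2.COLOR_RGB2BGR))
snap('wrist','w20.png')
E
```

```text
t 38.2 now [ 0.5002 -0.0146  0.2135] yaw 12.21 F [ 0.3 -0.6 -0. ] w 0.069 j6 -0.48 tilt -1.0
```

View pics/z20a.png

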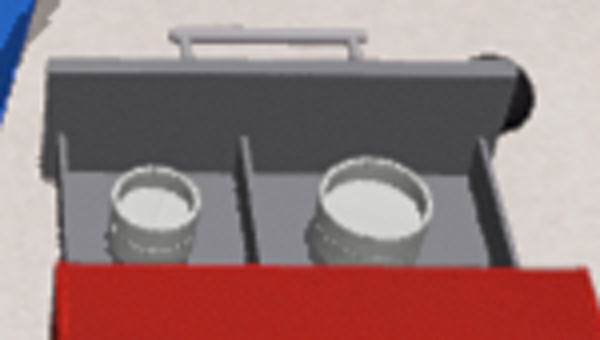

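View pics/z20b.png

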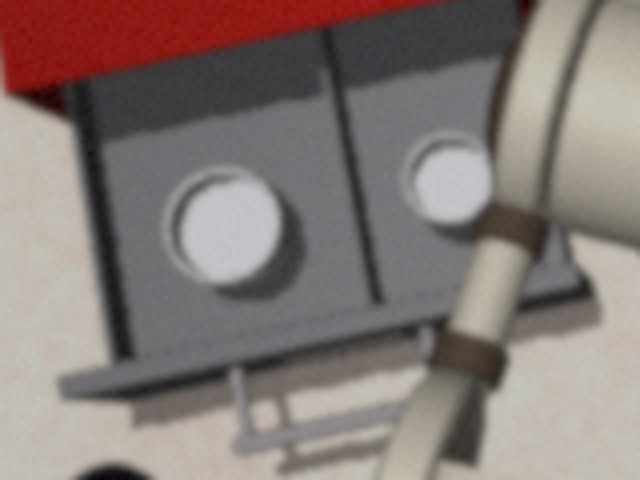

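View pics/t20.png

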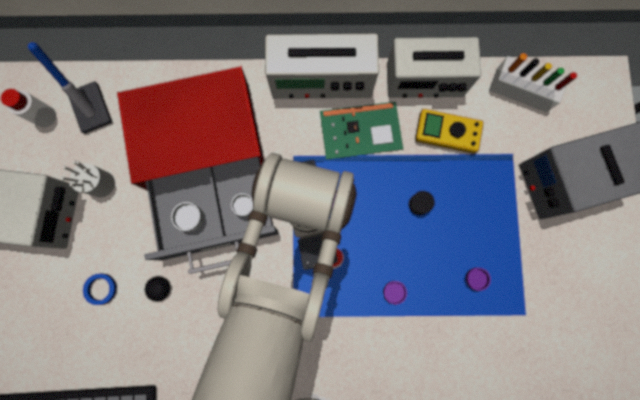

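```bash
python3 - <<'E'
from h import *
plan([(.411,.2005,.2,12.2),(.411,.2005,.09,12.2)])
E
```

```text
t 38.35 now [ 0.5004 -0.0133  0.2136] yaw 12.27 F [ 0.2  0.7 -0.4] w 0.0692 j6 -0.48 tilt -1.0
(0.411, 0.2005, 0.2, 12.2) -> [-0.14, -0.76, 0.042] yaw 0.002
(0.411, 0.2005, 0.09, 12.2) -> [-0.138, -0.762, 0.409] yaw 0.002
```

Request:
move_arm:
  translation:
    - [-0.02, -0.12, 0]
    - [-0.05, -0.27, 0]
    - [-0.08, -0.45, 0]
    - [-0.11, -0.6, 0.02]
    - [-0.14, -0.72, 0.04]
    - [-0.14, -0.76, 0.04]
    - [-0.14, -0.76, 0.1]
    - [-0.14, -0.76, 0.15]
  yaw: [0, 0, 0, 0, 0, 0, 0, 0]
  hand: [0.1, 0.1, 0.1, 0.1, 0.1, 0.1, 0.1, 0.1]

```text
time: 39.35
tool_pos: [0.4117, 0.2002, 0.1674]
tool_rot: [0.003, 0.994, 0.107, -0.002]
force: [-0.1, 0.4, -0.4]
grip_width: 0.041
```

```bash
python3 - <<'E'
from h import *
plan([(.411,.2005,.13,12.2),(.411,.2005,.09,12.2)])
snap('wrist','w21.png')
E
```

```text
t 39.35 now [0.4117 0.2002 0.1674] yaw 12.27 F [-0.1  0.4 -0.4] w 0.041 j6 -0.02 tilt -1.0
(0.411, 0.2005, 0.13, 12.2) -> [-0.002, -0.002, 0.125] yaw 0.002
(0.411, 0.2005, 0.09, 12.2) -> [-0.001, -0.003, 0.258] yaw 0.002
```

View pics/w21.png

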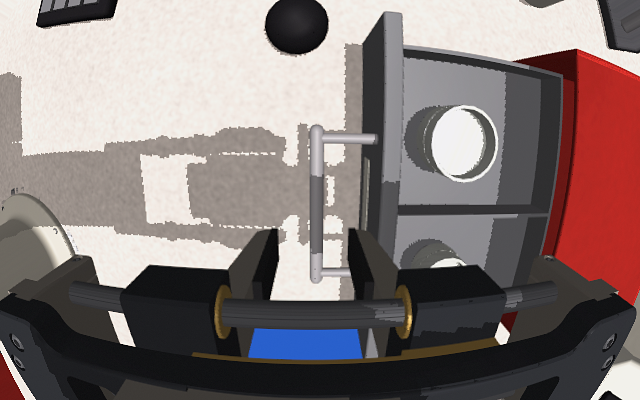

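Request:
move_arm:
  translation:
    - [0, 0, 0.08]
    - [0, 0, 0.16]
    - [0, 0, 0.22]
    - [0, 0, 0.255]
    - [0, 0, 0.255]
    - [0, 0, 0.255]
    - [0, 0, 0.255]
    - [0, 0, 0.255]
  yaw: [0, 0, 0, 0, 0, 0, 0, 0]
  hand: [0.1, 0.1, 0.1, 0.1, 0.1, 1, 1, 1]
  newtons: 15

```text
time: 40.4
tool_pos: [0.4106, 0.1994, 0.0893]
tool_rot: [0.003, 0.994, 0.107, -0.003]
force: [0.6, 0.8, -0.3]
grip_width: 0.0135
```

```bash
python3 - <<'E'
from h import *
s=manip.state();p=s['tool_pos'];a=np.radians(12.25)
plan([(p[0]+d*np.cos(a),p[1]+d*np.sin(a),p[2],12.25) for d in (.08,.165)])
E
```

```text
t 40.4 now [0.4106 0.1994 0.0893] yaw 12.24 F [ 0.6  0.8 -0.3] w 0.0135 j6 -0.02 tilt -1.0
(np.float64(0.4887542835994934), np.float64(0.21635740791653013), np.float64(0.08930358580579173), 12.25) -> [0.267, -0.0, -0.002] yaw -0.0
(np.float64(0.5718189276488211), np.float64(0.23439251004982806), np.float64(0.08930358580579173), 12.25) -> [0.55, -0.0, -0.003] yaw -0.0
```

Closing smoothly, with gentle steps.

Request:
move_arm:
  translation:
    - [0.01, 0, 0]
    - [0.025, 0, 0]
    - [0.045, 0, 0]
    - [0.07, 0, 0]
    - [0.1, 0, 0]
    - [0.13, 0, 0]
    - [0.155, 0, 0]
    - [0.17, 0, 0]
  yaw: [0, 0, 0, 0, 0, 0, 0, 0]
  hand: [1, 1, 1, 1, 1, 1, 1, 1]

```text
time: 41.4
tool_pos: [0.4612, 0.2103, 0.0892]
tool_rot: [0.003, 0.994, 0.107, -0.003]
force: [-1.1, -1.3, 5.2]
grip_width: 0.0107
```

```bash
python3 - <<'E'
from h import *
plan([(.5718,.2344,.0893,12.25)])
snap('wrist','w22.png')
E
```

```text
t 41.4 now [0.4612 0.2103 0.0892] yaw 12.24 F [-1.1 -1.3  5.2] w 0.0107 j6 -0.02 tilt -1.0
(0.5718, 0.2344, 0.0893, 12.25) -> [0.377, -0.0, -0.002] yaw -0.0
```

View pics/w22.png

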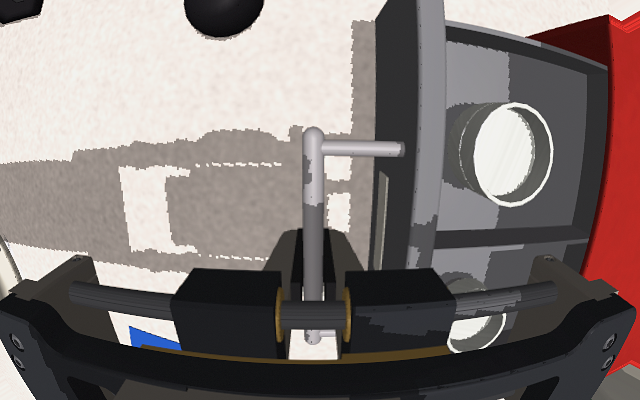

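Request:
move_arm:
  translation:
    - [0.015, 0, 0]
    - [0.04, 0, 0]
    - [0.07, 0, 0]
    - [0.1, 0, 0]
    - [0.13, 0, 0]
    - [0.16, 0, 0]
    - [0.185, 0, 0]
    - [0.2, 0, 0]
  yaw: [0, 0, 0, 0, 0, 0, 0, 0]
  hand: [1, 1, 1, 1, 1, 1, 1, 1]

```text
time: 42.45
tool_pos: [0.5213, 0.2232, 0.0892]
tool_rot: [0.003, 0.994, 0.106, -0.002]
force: [-1.6, -1.0, 6.4]
grip_width: 0.0103
```

Request:
move_arm:
  translation:
    - [0.015, 0, 0]
    - [0.035, 0, 0]
    - [0.06, 0, 0]
    - [0.085, 0, 0]
    - [0.11, 0, 0]
    - [0.13, 0, 0]
    - [0.145, 0, 0]
    - [0.15, 0, 0]
  yaw: [0, 0, 0, 0, 0, 0, 0, 0]
  hand: [1, 1, 1, 1, 1, 1, 1, 1]

```text
time: 43.45
tool_pos: [0.5658, 0.2328, 0.0893]
tool_rot: [0.003, 0.994, 0.106, -0.001]
force: [-1.3, -0.4, 6.0]
grip_width: 0.0102
```

```bash
python3 - <<'E'
from h import *
plan([(.5718,.2344,.0893,12.25)])
E
```

```text
t 43.45 now [0.5658 0.2328 0.0893] yaw 12.23 F [-1.3 -0.4  6. ] w 0.0102 j6 -0.01 tilt -1.0
(0.5718, 0.2344, 0.0893, 12.25) -> [0.021, -0.001, -0.0] yaw -0.001
```

Closing slowly onto the stop.

Request:
move_arm:
  translation:
    - [0.006, 0, 0]
    - [0.012, 0, 0]
    - [0.017, 0, 0]
    - [0.021, 0, 0]
    - [0.025, 0, 0]
    - [0.028, 0, 0]
    - [0.03, 0, 0]
    - [0.03, 0, 0]
  yaw: [0, 0, 0, 0, 0, 0, 0, 0]
  hand: [1, 1, 1, 1, 1, 1, 1, 1]

```text
time: 44.45
tool_pos: [0.5727, 0.2343, 0.0892]
tool_rot: [0.003, 0.994, 0.107, -0.004]
force: [-8.9, -2.6, 11.1]
grip_width: 0.0106
```

Request:
move_arm:
  translation:
    - [0.003, 0, 0]
    - [0.003, 0, 0]
    - [0.003, 0, 0]
    - [0.003, 0, 0]
    - [0.003, 0, 0]
  yaw: [0, 0, 0, 0, 0]
  hand: [1, 0.3, 0.3, 0.3, 0.3]

```text
time: 45.08
tool_pos: [0.5735, 0.2346, 0.0889]
tool_rot: [0.003, 0.994, 0.107, -0.004]
force: [-0.6, 0.6, -0.6]
grip_width: 0.0323
```

Request:
move_arm:
  translation:
    - [0, 0, -0.06]
    - [0, 0, -0.15]
    - [0, 0, -0.3]
    - [0, 0, -0.45]
    - [-0.1, 0.1, -0.5]
    - [-0.25, 0.3, -0.5]
    - [-0.4, 0.5, -0.5]
    - [-0.5, 0.65, -0.5]
  yaw: [0, 0, 0, 0, 0, 0, 0, 0]
  hand: [0.3, 0.3, 0.3, 0.3, 0.3, 0.3, 0.3, 0.3]

```text
time: 46.08
tool_pos: [0.4751, 0.0272, 0.2429]
tool_rot: [0.004, 0.994, 0.107, -0.003]
force: [0.7, -0.7, 0.3]
grip_width: 0.032
```

```bash
python3 - <<'E'
from h import *
plan([])
c=snap('top','t23.png'); s=snap('scene','s23.png')
b=cv2.resize(c['image'][60:230,100:300],None,fx=3.5,fy=3.5,interpolation=cv2.INTER_CUBIC)
cv2.imwrite('pics/z23.png',cv2.cvtColor(b,cv2.COLOR_RGB2BGR))
E
```

```text
t 46.08 now [0.4751 0.0272 0.2429] yaw 12.29 F [ 0.7 -0.7  0.3] w 0.032 j6 -0.4 tilt -1.0
```

View pics/z23.png

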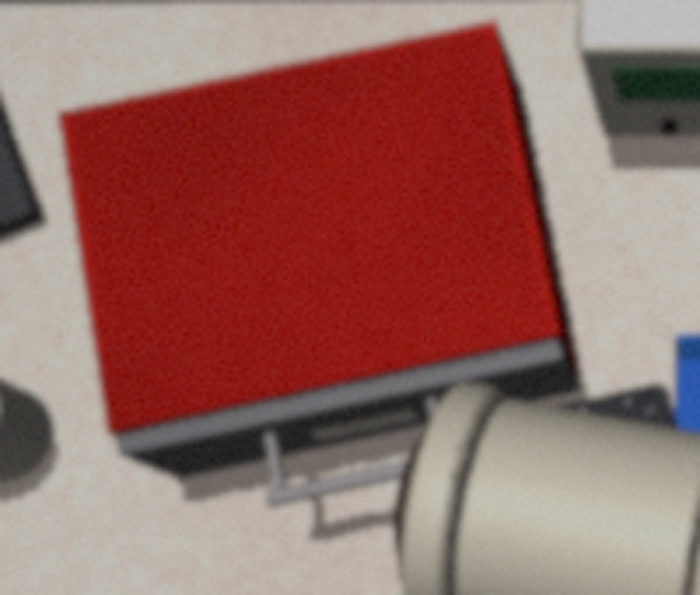

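View pics/s23.png

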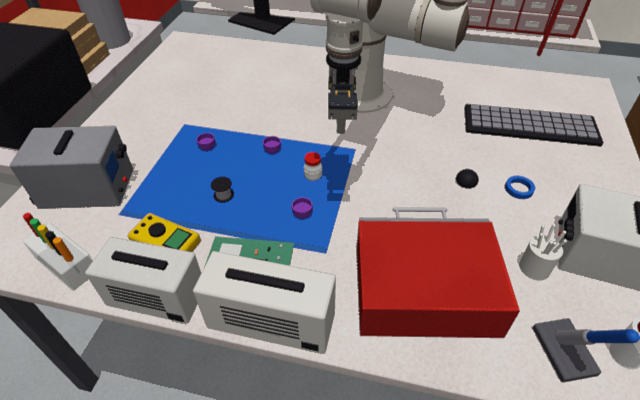

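```bash
python3 -c "
from bench import manip
print(manip.close_job(), manip.state()['time'])"
```

```text
the job is handed in; nothing more can be done
the job is handed in; nothing more can be done
```

I pulled the drawer out to its stop and nested the two large dishes in the wide compartment and the two small ones in the narrow one. I then pushed the drawer shut and handed the job in at about 46 s. Only two dishes of each size were present. The spool and flux jar still stand where they were in the final picture, and the purple look-alikes were left alone.

**Last checks:**
- **Stacks:** before closing, both views showed two upright nested stacks. The large and small dishes seated within about 1 mm of the expected height. I could not see them again once the drawer was shut.
- **Drawer:** the handle travelled about 166 mm back and met the inner stop at about 9 N. The front panel then looked flush with the unit, and the arm was clear of everything.

**One hitch:** I hit the outer stop harder than intended, at about 62 N sideways and 50 N vertically. That left the tool tilted about 3°. I tilted it back by pressing the closed fingertips against the fixed unit's roof edge at about 40 N in all. These were finger contacts, and the wrist readings stayed below the 120 N limit.

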